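# Clamp a setting gauge in a bench clamp of unknown thread

## Task

Clamp the yellow-handled setting gauge in the blue bench clamp, ready for setting up the filler: loosen the black wing knob until the jaw is well up (nobody remembers whether its thread is right- or left-hand, so try it and feel which way it gives), slide the blade flat into the gap, straight and midway between the two guide lines, until its red line is level with the jaw's front edge, and tighten the knob again so that the jaw grips the blade. Do not move the red-lidded cup.

Things in the scene. Friction and masses are not known exactly. Their poses are not given: they have to be found in the camera images.
- bench_clamp: Fixed bench clamp: aluminium base 182 x 104 x 14 mm, blue bridge (z 42 to 60 mm) on two posts (y +-38 to +-50 mm, x +-25 mm). Origin on the table under the knob's upright axis; +x points into the mouth (the way the blade goes in). The base spans x -150 to +32 mm: in front of the mouth it is a flat apron that carries the gauge; two black guide lines at y +-18 mm show the way in.
- mouth_edge (a point): Middle of the jaw's front edge, at the height of the base plate's top face (14 mm above the table, 25 mm in front of the knob's axis); axes as bench_clamp. The red line must come level with this edge.
- press_jaw: Steel press jaw, 50 x 70 x 14 mm, under the bridge; origin: middle of its underside; axes as bench_clamp. At the start its underside is 3 to 4 mm above the base. Only the knob drives it: as the knob is loosened it rises about 10 mm times the sine of the knob's turn, whichever way the thread runs (5 mm at 0.5, 10 mm at 1.3 rad), and it stays where it is left.
- knob_grip (a point): On the upright axis of the black wing knob, 91 mm above the table, 13 mm below the wing's top: a good height to grip. The wing is an upright bar 60 mm long (its x axis), 14 mm thick (y), 37 mm tall, over a round hub 38 mm across whose top is 68 mm above the table. Axes turn with the knob; at the start x is bench_clamp's x.
- clamp_knob (a joint): Turn of the knob, rad, 0 at the start, + counter-clockwise from above. It loosens one way only (to 1.45 rad); which way differs from start to start, unmarked. That way it turns against a steady 0.2 N m; the other way it meets a firm stop: over 1 N m at 0.15 rad. Turned back, the jaw meets the inserted blade about 0.3 rad before the start position; 0.7 N m at the knob then holds well.
- gauge_handle (a point): Loose setting gauge, 0.14 kg, 155 mm long: this point is the centre of its yellow handle, 80 x 22 x 34 mm (x, y, z), 17 mm above its flat underside. x points along the blade to its tip. The steel blade is 30 mm wide and 6 mm thick, lies flush with the handle's underside and reaches from 40 to 115 mm ahead of this point.
- gauge_line (a point): Red line across the blade, 3 mm wide, 75 mm ahead of the handle's centre and 40 mm behind the blade's tip; this point lies on the blade's centreline at its underside. Axes as gauge_handle.
- red_cup: Loose sample cup with red lid, 60 mm in diameter, 54 mm tall, a bystander; origin under its centre, z up.
Mind the look-alikes: they are no part of the job. There is more than one size of the bench_clamp; the job needs the larger.

How it is judged:
By the outcome, as a careful person would: the job done as asked, in the order asked, and still so for the second after the job is handed in, with the robot touching nothing.
It also fails if it takes over 64 s, if anything falls off the work surface, if the arm or the gripper's body presses on something with over 40 N, if the wrist force passes 120 N, or if a joint passes its speed limit or range.

## Robot

A 6-joint arm with a two-finger parallel gripper is mounted at the origin on a cart in front of the work surface, level with it; the furniture and walls round the work are solid. World frame = base frame: x ahead of the robot, y to its left, z up, the work surface at z = 0. Lengths are in m, angles in rad, forces in N, time in s.
With the tool pointing down it reaches from about 0.25 to 0.775 m from the base axis. Payload 4 kg.
Tool frame: the origin (TCP) lies midway between the tips of the shut fingers; the grasp point (between the pads) lies 19 mm behind it; z points along the fingers, y is the direction in which the jaws open and shut (so a half turn about z gives the same grasp; the last joint's range is limited). The gripper opens to 94 mm and grips with 3 to 60 N. Pads are 16 mm wide; open, the fingers measure 119 mm over their backs; the gripper's body (75 mm by 177 mm) begins 78 mm behind the grasp point.
Start: joints at [-1.216, 0.087, 1.371, -0, 1.684, -0.103], TCP at [0.243, -0.493, 0.185] pointing down, gripper open.
Joint ranges: [-3.1, 3.1], [-0.76, 2.03], [0.27, 2.55], [-1.08, 4.22], [0.17, 2.65], [-2.57, 2.57]. Speed limits (rad/s): [2.79, 2.79, 3.14, 3.14, 3.14, 3.14].

## Interface

Orientations are given as [roll, pitch, yaw] about the fixed x, y, z axes, in that order (R = Rz(yaw) Ry(pitch) Rx(roll)).
In Python, from bench import robot gives the robot as it stands.
- The arm moves only by the tool carry_out, never from a script. Its argument "deltas" is text: rows parted by semicolons, each of 7 numbers parted by spaces: the shift along the tool's x, y, z in mm, then the turn, a rotation vector about the tool's x, y, z in rad, then the closure, from 0 (fully open) to 1 (shut). A call has exactly 8 rows; each row is the pose to reach, as a shift and turn from the pose commanded when the call began, along the tool's axes at that moment; what a row does not reach only later rows make up. A row lasts 1/12 s, in which the tool goes at most 41.7 mm and 7.16 degrees, less where a joint would pass 70% of its speed; a pose out of reach is approached as far as the arm can. A call with a gripper value outside its range is refused whole. The fingers move at their own pace and stop on an object; the grip force is fixed at half the most. Time passes only in rows, so rows that repeat a pose let the fingers close, or fill a call up. It gives the time, the measured TCP pose, the force and the opening at its end, in the units of the state.
- robot.get_obs(): the state, without advancing time (a new reading comes with each control period).
- robot.snapshot(name): name is "scene" or "top"; returns a dict with "pixels" (400x640x3 uint8, red, green, blue), "range_z" (400x640 float32, m along the optical axis (not along the pixel's ray), 0 where there is no reading), "camera_matrix" (3x3 intrinsics, pixels), "rvec" (rotation vector, rad) and "tvec" (3), from world to camera coordinates, as OpenCV has them. Camera axes: x right, y down, z forward; pixel columns grow to the right and rows downward; lengths in m; the calibration is good to about 2 mm. A picture is of the moment at which its call begins.
- robot.close_job(): hands the job in, once; it reports no verdict.
Trained networks look in a picture, given as the dict that the camera call returned (one of the last four; its "shot" number tells which), for a name from the list of things; names that differ only in an ending like _2 or _b are one class to them, and where a whole thing is asked for, a point or a joint stands for the part that bears it (a point fixed in the world has none). Each returns a list of dicts, best first, with "p" (0 to 1); they miss things now and then, are a little off and sometimes report something else, mostly with a low value. They report only what shows in the picture. A call takes as long as a camera call. They do not tell look-alikes from the thing itself.
- robot.look_for(picture, thing): "at" ([x, y, z] in m, in the coordinates of the camera as it stood for that picture, good to about 4 mm: the middle of the surface that is visible of it).
- robot.place_of(picture, thing): "at" ([x, y, z] in m, in the coordinates of the camera as it stood for that picture, good to about 4 mm: a listed point, or the origin of a listed thing).
The state is a dict: "time": time; "joint_positions": joint angles; "qvel": joint speeds; "joint_torque": joint torques, N m; "tool_pos": TCP position; "ee_rot": TCP orientation; "wrist_force": force on the tool from outside, world axes, zero at the start; "wrist_torque": the same for the moment, N m; "width": finger opening in m.
Only numpy, scipy, OpenCV 4.12 (cv2) and the standard library are available. Lean on these libraries where they do the work, as an engineer would, in place of code of your own. Each camera call takes 0.05 s, during which the arm holds its last target.

## Working session

There is one attempt and no reset: what is moved stays moved. The work goes in short steps, Python scripts to look and compute and a tool call to move; the robot and the scene stay as the last step left them, time stands still between calls to the robot, and variables do not carry over. Pictures are saved under pics/ and viewed, and the job is handed in when it is done.

Besides the shell and the picture viewer there is one more tool, called after "Call:" in YAML: its name, and indented under it one key for each argument. carry_out: Moves the arm, as the interface text tells. Its arguments: {"type":"object","properties":{"deltas":{"type":"string"}},"required":["deltas"]}

```bash
mkdir -p pics; ls; python3 - <<'E'
from bench import robot
import cv2,numpy as np
for n in ["scene","top"]:
    p=robot.snapshot(n); cv2.imwrite(f"pics/{n}0.png",p["pixels"][:,:,::-1])
    np.savez(f"{n}0.npz",**{k:p[k] for k in ["pixels","range_z","camera_matrix","rvec","tvec"]})
    R=cv2.Rodrigues(np.array(p["rvec"]))[0];t=np.array(p["tvec"]).ravel()
    print(n,p["camera_matrix"][0],(-R.T@t).round(3))
    for th in ["bench_clamp","mouth_edge","knob_grip","gauge_handle","gauge_line","red_cup"]:
        for d in robot.place_of(p,th)[:4]:
            c=np.array(d["at"]);w=R.T@(c-t);u=p["camera_matrix"]@c
            print(th,round(d["p"],2),w.round(4),(u[:2]/u[2]).round(0), [k for k in d if k not in("p","at")])
print(robot.get_obs())
E
```

```text
pics
scene [437.05669875   0.         309.11938786] [ 0.043 -0.923  0.62 ]
bench_clamp 0.93 [ 0.581  -0.1273  0.003 ] [322. 182.] []
bench_clamp 0.71 [ 5.299e-01 -4.965e-01  1.000e-04] [403. 277.] []
mouth_edge 0.71 [ 0.5117 -0.5049  0.0111] [400. 279.] []
mouth_edge 0.65 [ 0.5527 -0.1188  0.0157] [311. 180.] []
knob_grip 0.68 [ 0.5848 -0.1208  0.0899] [322. 151.] []
gauge_handle 0.82 [ 0.4321 -0.3258  0.0184] [315. 239.] []
gauge_line 0.75 [ 0.5025 -0.3655 -0.0016] [352. 245.] []
red_cup 0.74 [ 0.335  -0.1575  0.001 ] [240. 219.] []
top [375.82268087   0.         321.96602681] [ 0.352 -0.253  0.939]
bench_clamp 0.7 [ 0.5326 -0.4971  0.0022] [420. 178.] []
bench_clamp 0.63 [ 5.827e-01 -1.249e-01  1.000e-04] [273. 162.] []
mouth_edge 0.83 [ 0.5615 -0.1184  0.0167] [270. 169.] []
mouth_edge 0.65 [ 0.5156 -0.4957  0.0123] [421. 184.] []
knob_grip 0.65 [ 0.5887 -0.1225  0.093 ] [267. 150.] []
knob_grip 0.51 [ 0.5303 -0.4995  0.0589] [427. 174.] []
gauge_handle 0.76 [ 0.4395 -0.3233  0.0195] [353. 215.] []
gauge_line 0.93 [ 0.4982 -0.3619  0.0015] [367. 192.] []
red_cup 0.57 [ 0.3452 -0.1555  0.0008] [286. 255.] []
{'time': 0.7, 'joint_positions': array([-1.21611348e+00,  8.71541308e-02,  1.37068421e+00, -8.45527897e-06,
        1.68358613e+00, -1.03056158e-01]), 'qvel': array([-0.00069437, -0.00033424, -0.00074491, -0.00078368, -0.00019929,
       -0.00180575]), 'joint_torque': array([-6.73040522e-04, -3.39910018e+01, -3.02516270e+01,  7.18322536e-02,
        2.35943240e-02, -1.00212734e-06]), 'tool_pos': array([ 0.24308174, -0.49340084,  0.18543899]), 'ee_rot': array([3.14142623e+00, 2.56579136e-05, 4.57738048e-01]), 'wrist_force': array([0.41303579, 0.88850861, 0.18333791]), 'wrist_torque': array([0.01621097, 0.06233379, 0.02172559]), 'width': 0.09407054329107412}
```

View pics/scene0.png

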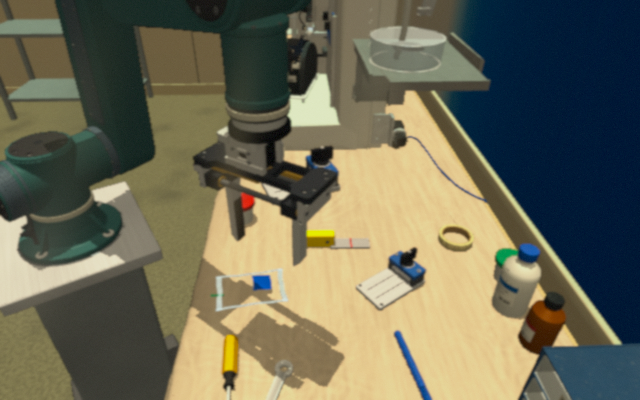

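View pics/top0.png

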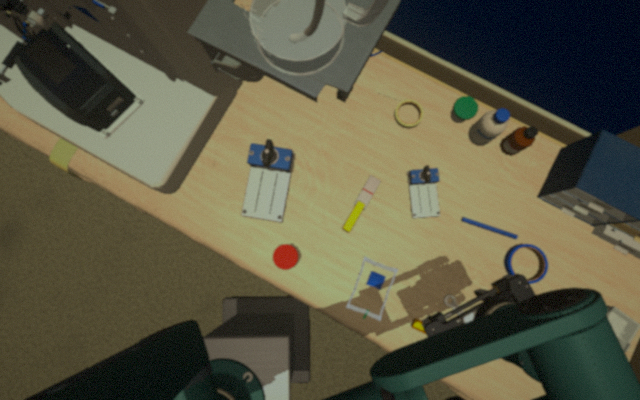

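```bash
cat > h.py <<'E'
import cv2,numpy as np
def load(n):
    d=np.load(n+".npz");return {k:d[k] for k in d}
def snap(robot,n,name):
    p=robot.snapshot(n); np.savez(name+".npz",**{k:p[k] for k in ["pixels","range_z","camera_matrix","rvec","tvec"]}); return p
def Rt(p): return cv2.Rodrigues(np.array(p["rvec"]))[0],np.array(p["tvec"]).ravel()
def cloud(p):
    R,t=Rt(p);K=p["camera_matrix"];z=p["range_z"];v,u=np.indices(z.shape)
    c=np.stack([(u-K[0,2])/K[0,0]*z,(v-K[1,2])/K[1,1]*z,z],-1)
    return (c-t)@R
def onplane(p,uv,h):
    R,t=Rt(p);K=p["camera_matrix"];o=-R.T@t
    d=(np.linalg.inv(K)@np.c_[np.atleast_2d(uv),np.ones(len(np.atleast_2d(uv)))].T).T@R
    return o+d*((h-o[2])/d[:,2])[:,None]
def proj(p,w):
    R,t=Rt(p);c=np.atleast_2d(w)@R.T+t;u=c@p["camera_matrix"].T;return u[:,:2]/u[:,2:]
def crop(p,x0,y0,x1,y1,s,name):
    cv2.imwrite("pics/"+name,cv2.resize(p["pixels"][y0:y1,x0:x1,::-1],None,fx=s,fy=s,interpolation=cv2.INTER_CUBIC))
E
python3 - <<'E'
from h import *
t=load("top0")
crop(t,225,120,325,230,5,"tclamp.png")
crop(t,330,160,450,245,6,"tg.png")
s=load("scene0"); crop(s,190,130,450,310,3,"sc.png")
c=cloud(t)
import numpy as np
for name,(u0,v0,u1,v1),h0,h1 in [("base",(235,140,300,228),.009,.02),("bridge",(235,140,300,228),.052,.066),("wing",(235,130,300,190),.095,.115),("handle",(335,190,375,240),.025,.045),("cup",(265,240,305,275),.045,.065)]:
    q=c[v0:v1,u0:u1].reshape(-1,3);q=q[(q[:,2]>h0)&(q[:,2]<h1)]
    if len(q)<4: print(name,len(q));continue
    r=cv2.minAreaRect((q[:,:2]*1000).astype(np.float32)); print(name,len(q),r,np.median(q[:,2]))
E
```

```text
base 2102 ((524.3975830078125, -111.02682495117188), (104.73701477050781, 179.23208618164062), 79.487060546875) 0.014757402535844361
bridge 669 ((583.2785034179688, -122.28864288330078), (103.41731262207031, 52.65708923339844), 79.57275390625) 0.060741421548064806
wing 165 ((582.9352416992188, -121.90803527832031), (14.798574447631836, 59.389129638671875), 79.83438110351562) 0.10406546161038348
handle 295 ((437.2792053222656, -322.52520751953125), (21.962331771850586, 80.0588607788086), 58.88228225708008) 0.034624233338020526
cup 522 ((342.8587951660156, -158.01858520507812), (58.832542419433594, 57.832454681396484), 88.77765655517578) 0.05463791552535319
```

View pics/tclamp.png

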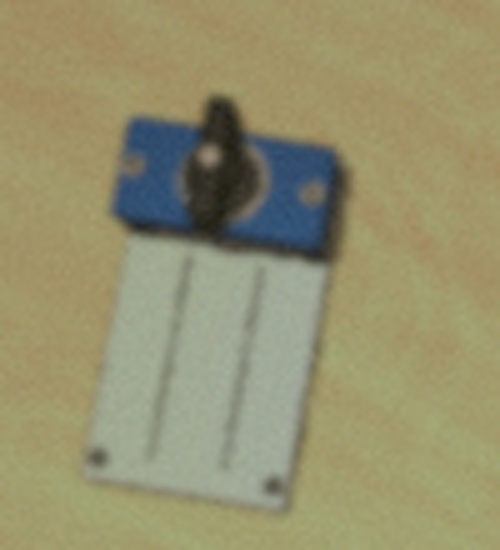

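View pics/tg.png

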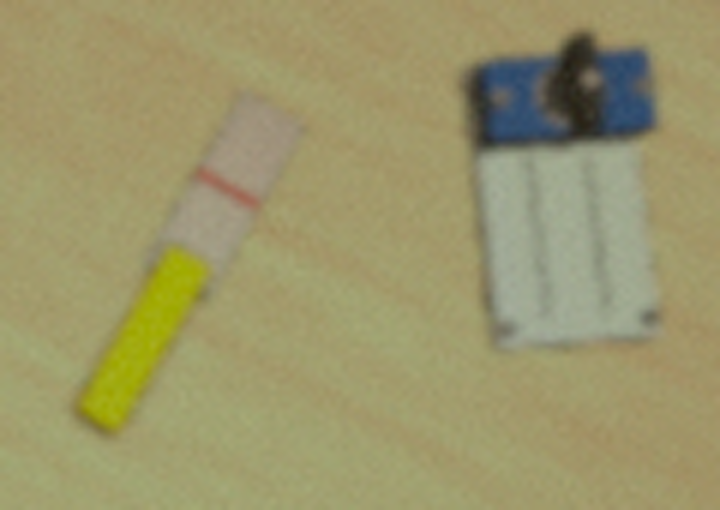

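View pics/sc.png

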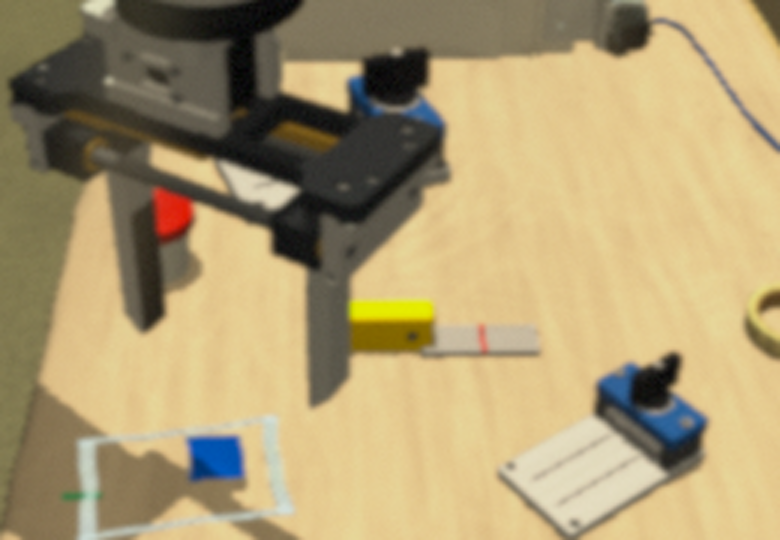

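```bash
cat > mv.py <<'E'
import sys,numpy as np
from scipy.spatial.transform import Rotation as Ro
# usage: deltas from pose (x,y,yaw) to (x,y,z,yaw)
def delta(obs,x,y,z,yaw):
    p=np.array(obs["tool_pos"]);R=Ro.from_euler("xyz",obs["ee_rot"])
    T=Ro.from_euler("xyz",[np.pi,0,yaw])
    return (R.inv().apply(np.array([x,y,z])-p)*1000).round(1),(R.inv()*T).as_rotvec().round(3)
def show(obs):
    print("t",round(obs["time"],2),"p",np.round(obs["tool_pos"],4),"r",np.round(obs["ee_rot"],3),"F",np.round(obs["wrist_force"],1),"M",np.round(obs["wrist_torque"],2),"w",round(obs["width"],4),"q6",round(obs["joint_positions"][5],2))
E
python3 - <<'E'
from h import *; from mv import *
from bench import robot
s=load("scene0");c=cloud(s)
for name,(u0,v0,u1,v1),h0,h1 in [("bridge",(290,140,345,200),.052,.066),("wing",(290,130,345,185),.095,.115),("handle",(295,220,345,255),.029,.045),("handleall",(295,220,345,255),.006,.045)]:
    q=c[v0:v1,u0:u1].reshape(-1,3);q=q[(q[:,2]>h0)&(q[:,2]<h1)]
    if len(q)<4: print(name,len(q));continue
    print(name,len(q),cv2.minAreaRect((q[:,:2]*1000).astype(np.float32)),np.median(q[:,2]))
for n in("scene0","top0"):
    q=cloud(load(n)).reshape(-1,3);q=q[(q[:,2]>.12)&(np.hypot(q[:,0]-.583,q[:,1]+.122)<.25)]
    print(n,len(q), q.min(0) if len(q) else "",q.max(0) if len(q) else "")
    print(q[np.random.RandomState(0).permutation(len(q))[:12]].round(2))
o=robot.get_obs();show(o);print(delta(o,.583,-.122,.14,-.183))
t=load("top0")
# red line in top
im=cv2.cvtColor(t["pixels"],cv2.COLOR_RGB2HSV).astype(int);sub=im[180:205,355:380]
m=(((sub[...,0]<8)|(sub[...,0]>170))&(sub[...,1]>100));v,u=np.nonzero(m);uv=np.c_[u+355,v+180]
if len(uv): print(len(uv),onplane(t,uv.mean(0),.006))
E
```

```text
bridge 167 ((577.1376953125, -127.15818786621094), (46.45361328125, 107.23711395263672), 24.855937957763672) 0.060485956089453334
wing 126 ((580.52734375, -125.96942901611328), (16.07322120666504, 61.38425064086914), 82.26261901855469) 0.1025251486191964
handle 222 ((442.9029846191406, -330.5786437988281), (25.516618728637695, 57.14798355102539), 58.11885070800781) 0.034405829466018695
handleall 535 ((452.9473571777344, -335.5404968261719), (30.89515495300293, 79.86065673828125), 55.87265396118164) 0.024971267528197044
scene0 9401 [ 0.61559943 -0.34300969  0.12000968] [0.82594045 0.06038605 0.46739055]
[[ 0.71 -0.09  0.21]
 [ 0.75 -0.15  0.21]
 [ 0.7  -0.34  0.31]
 [ 0.74 -0.01  0.33]
 [ 0.67 -0.22  0.37]
 [ 0.64 -0.31  0.3 ]
 [ 0.74 -0.1   0.19]
 [ 0.73 -0.01  0.23]
 [ 0.73 -0.08  0.32]
 [ 0.72 -0.25  0.37]
 [ 0.65 -0.31  0.27]
 [ 0.66 -0.2   0.36]]
top0 17764 [ 0.61605439 -0.34062342  0.12001417] [0.81098687 0.06062903 0.51555237]
[[ 0.7  -0.27  0.37]
 [ 0.74 -0.07  0.32]
 [ 0.72 -0.28  0.37]
 [ 0.79 -0.07  0.32]
 [ 0.75 -0.14  0.37]
 [ 0.73 -0.06  0.32]
 [ 0.69 -0.25  0.41]
 [ 0.72 -0.15  0.37]
 [ 0.74 -0.01  0.35]
 [ 0.68 -0.17  0.37]
 [ 0.75 -0.02  0.33]
 [ 0.64 -0.25  0.32]]
t 0.7 p [ 0.2431 -0.4934  0.1854] r [3.141 0.    0.458] F [0.4 0.9 0.2] M [0.02 0.06 0.02] w 0.0941 q6 -0.1
(array([ 469.1, -183. ,   45.4]), array([ 0.   , -0.   ,  0.641]))
```

```bash
python3 - <<'E'
from h import *
q=np.vstack([cloud(load(n)).reshape(-1,3) for n in("scene0","top0")])
for a,b in [(.11,.15),(.15,.2),(.2,.25),(.25,.3),(.3,.35),(.35,.4),(.4,.45),(.45,.6)]:
    k=q[(q[:,2]>a)&(q[:,2]<b)&(q[:,0]>.5)&(q[:,0]<.95)&(q[:,1]>-.5)&(q[:,1]<.3)]
    H,_,_=np.histogram2d(k[:,1],k[:,0],bins=[np.arange(-.5,.31,.05),np.arange(.5,.96,.05)])
    print(a,b); 
    for j in range(16):
        if H[j].sum()>3:
            kk=k[(k[:,1]>-.5+.05*j)&(k[:,1]<-.45+.05*j)]; print("  y%.2f"%(-.5+.05*j), "minx %.3f"%np.sort(kk[:,0])[2], len(kk))
E
```

```text
0.11 0.15
  y-0.50 minx 0.844 510
  y-0.45 minx 0.874 380
  y-0.40 minx 0.903 191
  y-0.35 minx 0.932 104
  y-0.10 minx 0.802 182
  y-0.05 minx 0.725 629
  y0.00 minx 0.723 164
  y0.05 minx 0.751 228
  y0.10 minx 0.762 74
  y0.15 minx 0.674 521
  y0.20 minx 0.629 639
  y0.25 minx 0.626 358
0.15 0.2
  y-0.50 minx 0.843 739
  y-0.45 minx 0.873 474
  y-0.40 minx 0.903 254
  y-0.35 minx 0.933 140
  y-0.15 minx 0.711 68
  y-0.10 minx 0.708 189
  y-0.05 minx 0.725 578
  y0.00 minx 0.723 249
  y0.05 minx 0.750 323
  y0.10 minx 0.761 113
  y0.15 minx 0.673 750
  y0.20 minx 0.628 848
  y0.25 minx 0.629 352
0.2 0.25
  y-0.50 minx 0.844 646
  y-0.45 minx 0.874 329
  y-0.40 minx 0.903 275
  y-0.35 minx 0.932 156
  y-0.20 minx 0.716 91
  y-0.15 minx 0.687 420
  y-0.10 minx 0.706 216
  y-0.05 minx 0.725 720
  y0.00 minx 0.723 283
  y0.05 minx 0.749 369
  y0.10 minx 0.761 140
  y0.15 minx 0.689 618
  y0.20 minx 0.636 1818
  y0.25 minx 0.632 1182
0.25 0.3
  y-0.50 minx 0.844 397
  y-0.45 minx 0.873 353
  y-0.40 minx 0.718 387
  y-0.35 minx 0.632 403
  y-0.30 minx 0.626 185
  y-0.25 minx 0.617 32
  y
[... 775 characters left out ...]
511
  y-0.20 minx 0.658 2146
  y-0.15 minx 0.688 322
  y-0.10 minx 0.810 226
  y-0.05 minx 0.725 1393
  y0.00 minx 0.723 527
  y0.05 minx 0.748 328
  y0.10 minx 0.764 239
  y0.15 minx 0.750 475
  y0.20 minx 0.760 68
  y0.25 minx 0.809 7
0.4 0.45
  y-0.50 minx 0.844 558
  y-0.45 minx 0.872 458
  y-0.40 minx 0.903 388
  y-0.35 minx 0.666 398
  y-0.30 minx 0.676 334
  y-0.25 minx 0.686 188
  y-0.20 minx 0.666 18
  y-0.15 minx 0.684 14
  y-0.10 minx 0.814 53
  y-0.05 minx 0.727 309
  y0.00 minx 0.725 247
0.45 0.6
  y-0.50 minx 0.845 256
  y-0.45 minx 0.873 117
  y-0.40 minx 0.905 14
  y-0.35 minx 0.656 530
  y-0.30 minx 0.682 83
  y-0.25 minx 0.683 55
  y-0.20 minx 0.665 23
  y-0.15 minx 0.684 7
```

```bash
python3 - <<'E'
from h import *
for n in("scene0","top0"):
    q=cloud(load(n)).reshape(-1,3);d=np.hypot(q[:,0]-.583,q[:,1]+.122);
    for a in np.arange(.11,.45,.02):
        k=(q[:,2]>a)&(q[:,2]<a+.02)
        if k.any():
            i=np.argsort(d[k])[:6]; i=i[[min(5,len(i)-1)]]; print(n,"%.2f"%a,d[k][i].round(3),q[k][i].round(3).tolist())
s=load("scene0");crop(s,280,20,500,170,3.5,"plat.png")
E
```

```text
scene0 0.11 [0.186] [[0.726, -0.003, 0.11]]
scene0 0.13 [0.186] [[0.727, -0.004, 0.143]]
scene0 0.15 [0.185] [[0.728, -0.006, 0.161]]
scene0 0.17 [0.138] [[0.714, -0.08, 0.189]]
scene0 0.19 [0.121] [[0.703, -0.107, 0.201]]
scene0 0.21 [0.113] [[0.696, -0.118, 0.217]]
scene0 0.23 [0.106] [[0.689, -0.132, 0.248]]
scene0 0.25 [0.103] [[0.685, -0.131, 0.26]]
scene0 0.27 [0.102] [[0.684, -0.134, 0.281]]
scene0 0.29 [0.09] [[0.655, -0.176, 0.309]]
scene0 0.31 [0.09] [[0.657, -0.173, 0.31]]
scene0 0.33 [0.102] [[0.665, -0.183, 0.348]]
scene0 0.35 [0.101] [[0.664, -0.182, 0.357]]
scene0 0.37 [0.102] [[0.661, -0.188, 0.373]]
scene0 0.39 [0.162] [[0.693, -0.24, 0.404]]
scene0 0.41 [0.162] [[0.69, -0.244, 0.418]]
scene0 0.43 [0.163] [[0.687, -0.248, 0.431]]
top0 0.11 [0.19] [[0.73, -0.001, 0.115]]
top0 0.13 [0.19] [[0.728, 0.001, 0.13]]
top0 0.15 [0.189] [[0.726, 0.001, 0.168]]
top0 0.17 [0.143] [[0.719, -0.076, 0.189]]
top0 0.19 [0.124] [[0.705, -0.103, 0.207]]
top0 0.21 [0.115] [[0.697, -0.116, 0.223]]
top0 0.23 [0.108] [[0.691, -0.129, 0.236]]
top0 0.25 [0.104] [[0.686, -0.136, 0.266]]
top0 0.27 [0.104] [[0.686, -0.131, 0.283]]
top0 0.29 [0.09] [[0.661, -0.167, 0.309]]
top0 0.31 [0.089] [[0.66, -0.167, 0.314]]
top0 0.33 [0.102] [[0.669, -0.175, 0.349]]
top0 0.35 [0.101] [[0.665, -0.181, 0.364]]
top0 0.37 [0.1] [[0.667, -0.175, 0.372]]
top0 0.39 [0.1] [[0.676, -0.158, 0.396]]
top0 0.41 [0.098] [[0.674, -0.158, 0.421]]
top0 0.43 [0.098] [[0.675, -0.158, 0.442]]
```

View pics/plat.png

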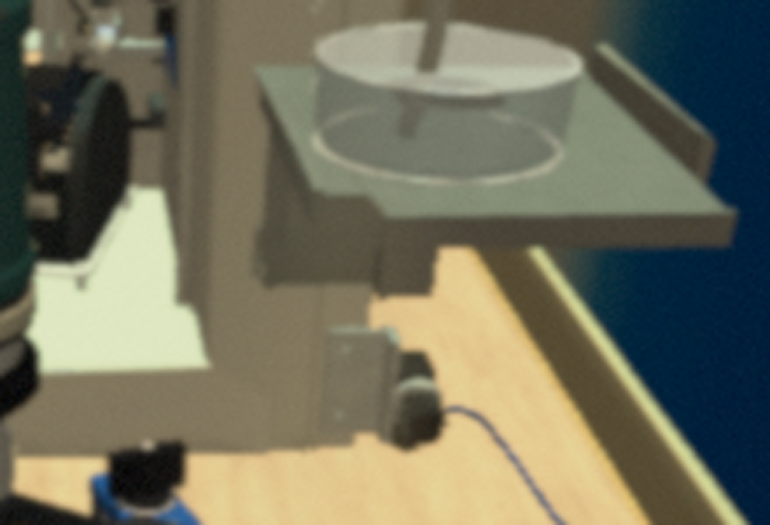

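```bash
python3 - <<'E'
from mv import *; from bench import robot
o=robot.get_obs();print(delta(o,.45,-.15,.14,-.183),delta(o,.583,-.122,.13,-.183))
E
```

```text
(array([ 337.4, -216.6,   45.4]), array([ 0.   , -0.   ,  0.641])) (array([ 469.1, -183. ,   55.4]), array([ 0.   , -0.   ,  0.641]))
```

Call:
carry_out:
  deltas: "26 -17 4 0 0 0.08 0; 60 -38 10 0 0 0.16 0; 94 -60 16 0 0 0.24 0; 128 -82 22 0 0 0.32 0; 162 -104 28 0 0 0.4 0; 196 -126 34 0 0 0.48 0; 230 -148 40 0 0 0.56 0; 262 -169 45 0 0 0.641 0"

```text
time: 1.37
tool_pos: [0.4041, -0.224, 0.1403]
ee_rot: [3.141, -0.001, -0.187]
wrist_force: [0.9, -0.7, -0.1]
width: 0.094
```

```bash
python3 - <<'E'
from mv import *; from bench import robot
o=robot.get_obs();show(o);print(delta(o,.47,-.12,.13,-.183),delta(o,.583,-.122,.13,-.183))
E
```

```text
t 1.37 p [ 0.4041 -0.224   0.1403] r [ 3.141e+00 -1.000e-03 -1.870e-01] F [ 0.9 -0.7 -0.1] M [0.08 0.04 0.01] w 0.094 q6 1.13
(array([  45.4, -114.5,   10.3]), array([ 0.   , -0.001, -0.004])) (array([ 156.8, -133.5,   10.3]), array([ 0.   , -0.001, -0.004]))
```

Call:
carry_out:
  deltas: "15 -35 4 0 0 0 0; 30 -70 8 0 0 0 0; 50 -105 10 0 0 0 0; 85 -125 10 0 0 0 0; 120 -132 10 0 0 0 0; 145 -133.5 10 0 0 0 0; 157 -133.5 10 0 0 0 0; 157 -133.5 10 0 0 0 0"

```text
time: 2.03
tool_pos: [0.584, -0.1232, 0.1294]
ee_rot: [-3.142, 0.0, -0.182]
wrist_force: [-0.4, 1.3, -0.2]
width: 0.0939
```

```bash
python3 - <<'E'
from h import *; from mv import *; from bench import robot
o=robot.get_obs();show(o);print(delta(o,.583,-.122,.073,-.183))
p=snap(robot,"scene","s1");crop(p,240,60,400,220,4,"s1.png")
print(proj(p,[.583,-.122,.104])-[240,60])
E
```

```text
t 2.03 p [ 0.584  -0.1232  0.1294] r [-3.142  0.    -0.182] F [-0.4  1.3 -0.2] M [0.09 0.06 0.06] w 0.0939 q6 1.45
(array([-1.2, -1. , 56.4]), array([-0.   ,  0.   ,  0.001]))
[[81.90740195 86.79537419]]
```

View pics/s1.png

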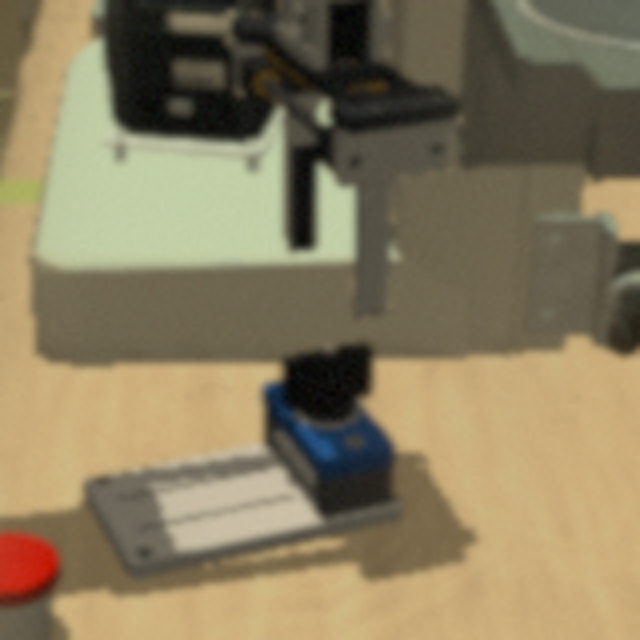

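Fingers are open above the wing knob (crop ~(325,375)), straddling it. Descend and close.

Call:
carry_out:
  deltas: "-1 -1 20 0 0 0 0; -1 -1 40 0 0 0 0; -1 -1 52 0 0 0 0; -1 -1 56 0 0 0 0; -1 -1 56 0 0 0 0.5; -1 -1 56 0 0 0 1; -1 -1 56 0 0 0 1; -1 -1 56 0 0 0 1"

```text
time: 2.75
tool_pos: [0.5821, -0.1225, 0.076]
ee_rot: [3.141, -0.003, -0.183]
wrist_force: [0.3, -0.3, -0.1]
width: 0.0707
```

Call:
carry_out:
  deltas: "0 0 0 0 0 0 1; 0 0 0 0 0 0 1; 0 0 0 0 0 0 1; 0 0 0 0 0 0 1; 0 0 0 0 0 0 1; 0 0 0 0 0 0 1; 0 0 0 0 0 0 1; 0 0 0 0 0 0 1"

```text
time: 3.42
tool_pos: [0.5813, -0.1222, 0.0743]
ee_rot: [3.142, 0.0, -0.183]
wrist_force: [0.0, 0.2, 0.1]
width: 0.0179
```

```bash
python3 - <<'E'
from mv import *; from bench import robot
o=robot.get_obs();show(o)
E
```

```text
t 3.42 p [ 0.5813 -0.1222  0.0743] r [ 3.142  0.    -0.183] F [0.  0.2 0.1] M [0.09 0.02 0.01] w 0.0179 q6 1.45
```

Call:
carry_out:
  deltas: "0 0 0 0 0 0 1; 0 0 0 0 0 0 1; 0 0 0 0 0 0 1; 0 0 0 0 0 -0.03 1; 0 0 0 0 0 -0.06 1; 0 0 0 0 0 -0.09 1; 0 0 0 0 0 -0.1 1; 0 0 0 0 0 -0.1 1"

```text
time: 4.08
tool_pos: [0.5813, -0.1221, 0.0743]
ee_rot: [-3.141, -0.0, -0.084]
wrist_force: [0.6, 0.6, -0.5]
width: 0.0135
```

```bash
python3 - <<'E'
from mv import *; from bench import robot
o=robot.get_obs();show(o)
E
```

```text
t 4.08 p [ 0.5813 -0.1221  0.0743] r [-3.141 -0.    -0.084] F [ 0.6  0.6 -0.5] M [ 0.11  0.02 -0.21] w 0.0135 q6 1.35
```

Call:
carry_out:
  deltas: "0 0 0 0 0 -0.03 1; 0 0 0 0 0 -0.06 1; 0 0 0 0 0 -0.1 1; 0 0 0 0 0 -0.1 1; 0 0 0 0 0 -0.1 1; 0 0 0 0 0 -0.1 1; 0 0 0 0 0 -0.1 1; 0 0 0 0 0 -0.1 1"

```text
time: 4.75
tool_pos: [0.5813, -0.1222, 0.0743]
ee_rot: [3.142, 0.0, 0.016]
wrist_force: [0.8, 0.0, -0.6]
width: 0.0136
```

```bash
python3 - <<'E'
from mv import *; from bench import robot
o=robot.get_obs();show(o)
E
```

```text
t 4.75 p [ 0.5813 -0.1222  0.0743] r [3.142 0.    0.016] F [ 0.8  0.  -0.6] M [ 0.08  0.02 -0.06] w 0.0136 q6 1.25
```

Loosening is counter-clockwise (no stop, ~0.2 N m). Turn on to about 1.3 rad.

Call:
carry_out:
  deltas: "0 0 0 0 0 -0.08 1; 0 0 0 0 0 -0.16 1; 0 0 0 0 0 -0.24 1; 0 0 0 0 0 -0.32 1; 0 0 0 0 0 -0.4 1; 0 0 0 0 0 -0.48 1; 0 0 0 0 0 -0.55 1; 0 0 0 0 0 -0.55 1"

```text
time: 5.42
tool_pos: [0.5813, -0.1224, 0.0743]
ee_rot: [3.141, 0.0, 0.568]
wrist_force: [0.5, 1.0, -0.6]
width: 0.0138
```

Call:
carry_out:
  deltas: "0 0 0 0 0 -0.08 1; 0 0 0 0 0 -0.16 1; 0 0 0 0 0 -0.24 1; 0 0 0 0 0 -0.32 1; 0 0 0 0 0 -0.4 1; 0 0 0 0 0 -0.48 1; 0 0 0 0 0 -0.55 1; 0 0 0 0 0 -0.55 1"

```text
time: 6.08
tool_pos: [0.5815, -0.1225, 0.0743]
ee_rot: [3.141, 0.0, 1.116]
wrist_force: [0.9, -0.9, -2.7]
width: 0.0133
```

```bash
python3 - <<'E'
from mv import *; from bench import robot; from h import *
o=robot.get_obs();show(o)
p=snap(robot,"scene","s2");crop(p,240,60,400,220,4,"s2.png")
E
```

```text
t 6.08 p [ 0.5815 -0.1225  0.0743] r [3.141 0.    1.116] F [ 0.9 -0.9 -2.7] M [-0.12 -0.22 -0.03] w 0.0133 q6 0.15
```

View pics/s2.png

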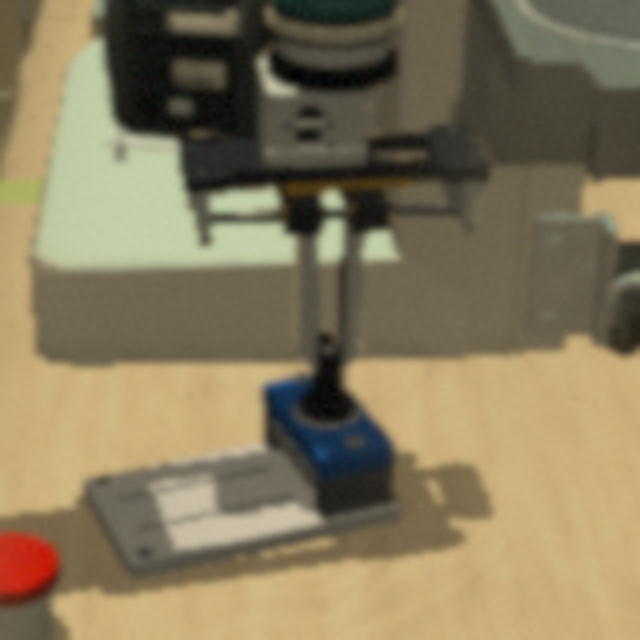

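Call:
carry_out:
  deltas: "0 0 0 0 0 0 0.7; 0 0 0 0 0 0 0.6; 0 0 0 0 0 0 0.6; 0 0 0 0 0 0 0.6; 0 0 -12 0 0 0 0.6; 0 0 -24 0 0 0 0.6; 0 0 -36 0 0 0 0.6; 0 0 -48 0 0 0 0.6"

```text
time: 6.8
tool_pos: [0.5819, -0.1223, 0.1248]
ee_rot: [3.139, -0.0, 1.117]
wrist_force: [0.0, 0.6, 0.4]
width: 0.0375
```

```bash
python3 - <<'E'
from mv import *; from bench import robot; from h import *
o=robot.get_obs();show(o)
print(delta(o,.42,-.16,.13,-.183),delta(o,.437,-.3225,.12,-.543))
E
```

```text
t 6.8 p [ 0.5819 -0.1223  0.1248] r [ 3.139 -0.     1.117] F [0.  0.6 0.4] M [-0.05 -0.03  0.  ] w 0.0375 q6 0.15
(array([-104.9, -128.9,   -5.5]), array([ 0.002, -0.002,  1.3  ])) (array([-243.5,  -42.4,    4.6]), array([ 1.00e-03, -2.00e-03,  1.66e+00]))
```

Call:
carry_out:
  deltas: "-17 -30 0 0 0 0.05 0.4; -34 -60 0 0 0 0.15 0.2; -51 -90 0 0 0 0.27 0; -68 -110 0 0 0 0.39 0; -100 -103 0 0 0 0.51 0; -136 -88 0 0 0 0.63 0; -172 -72 0 0 0 0.75 0; -208 -57 0 0 0 0.87 0"

```text
time: 7.47
tool_pos: [0.4391, -0.286, 0.1248]
ee_rot: [3.139, -0.002, 0.241]
wrist_force: [1.7, -0.0, 0.3]
width: 0.0873
```

```bash
python3 - <<'E'
from mv import *; from bench import robot; from h import *
o=robot.get_obs();show(o)
print(delta(o,.437,-.3225,.08,-.543))
p=snap(robot,"scene","s3");crop(p,240,100,400,220,5,"s3.png")
t=snap(robot,"top","t3");crop(t,225,120,325,230,5,"t3.png")
E
```

```text
t 7.47 p [ 0.4391 -0.286   0.1248] r [ 3.139e+00 -2.000e-03  2.410e-01] F [ 1.7 -0.   0.3] M [ 0.01  0.06 -0.03] w 0.0873 q6 0.64
(array([-10.8,  34.8,  44.8]), array([ 0.002, -0.003,  0.784]))
```

View pics/s3.png

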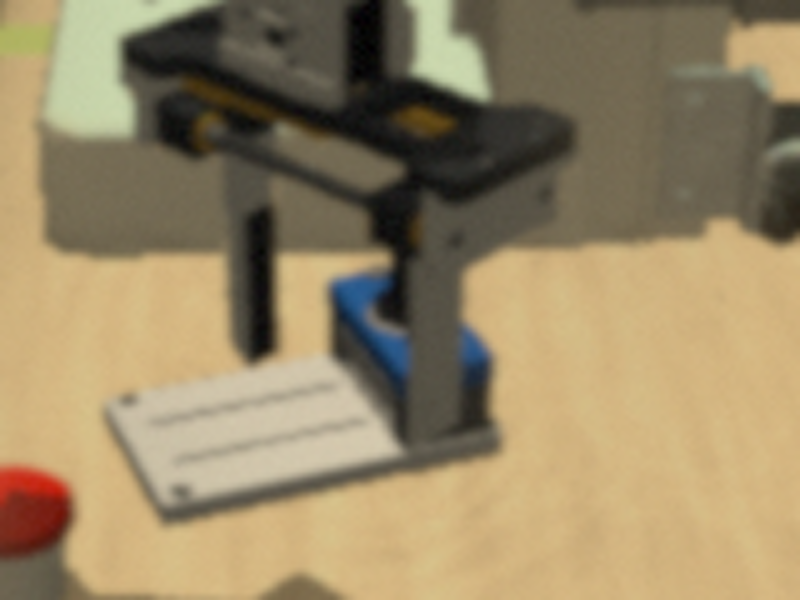

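View pics/t3.png

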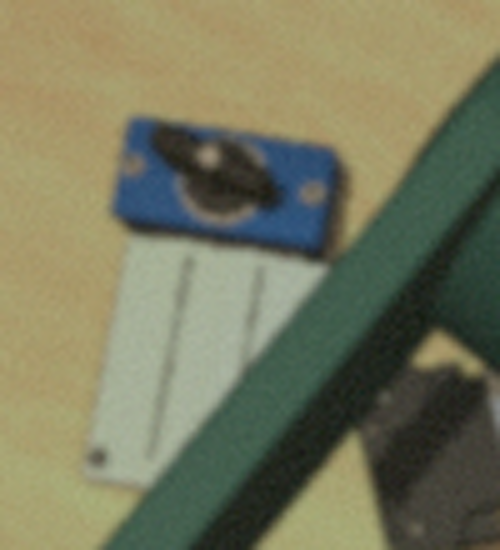

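```bash
python3 - <<'E'
from h import *
for n,(u0,v0,u1,v1) in [("t3",(235,130,300,190))]:
    t=load(n);q=cloud(t)[v0:v1,u0:u1].reshape(-1,3);q=q[(q[:,2]>.097)&(q[:,2]<.115)]
    print(len(q),cv2.minAreaRect((q[:,:2]*1000).astype(np.float32)))
E
```

```text
159 ((583.29736328125, -122.28822326660156), (58.51331329345703, 14.185173988342285), 63.598976135253906)
```

Call:
carry_out:
  deltas: "-2 6 0 0 0 0.1 0; -4 12 0 0 0 0.2 0; -6 18 0 0 0 0.32 0; -8 24 0 0 0 0.44 0; -10 30 5 0 0 0.56 0; -11 35 15 0 0 0.68 0; -11 35 25 0 0 0.784 0; -11 35 35 0 0 0.784 0"

```text
time: 8.23
tool_pos: [0.4375, -0.3205, 0.0884]
ee_rot: [3.142, -0.002, -0.538]
wrist_force: [-0.5, 0.1, 0.7]
width: 0.0942
```

```bash
python3 - <<'E'
from mv import *; from bench import robot; from h import *
o=robot.get_obs();show(o)
print(delta(o,.437,-.3225,.005,-.543))
E
```

```text
t 8.23 p [ 0.4375 -0.3205  0.0884] r [ 3.142e+00 -2.000e-03 -5.380e-01] F [-0.5  0.1  0.7] M [ 0.06 -0.01 -0.01] w 0.0942 q6 1.37
(array([ 0.5,  1.9, 83.4]), array([ 0.   , -0.002,  0.005]))
```

Call:
carry_out:
  deltas: "0 1 25 0 0 0 0; 0 1 50 0 0 0 0; 0 1 70 0 0 0 0; 0 1 82 0 0 0 0; 0 1 82 0 0 0 0.5; 0 1 82 0 0 0 1; 0 1 82 0 0 0 1; 0 1 82 0 0 0 1"

```text
time: 8.9
tool_pos: [0.4375, -0.3225, 0.0075]
ee_rot: [3.141, -0.004, -0.536]
wrist_force: [-0.1, 0.2, -0.8]
width: 0.0708
```

Call:
carry_out:
  deltas: "0 0 0 0 0 0 1; 0 0 0 0 0 0 1; 0 0 0 0 0 0 1; 0 0 0 0 0 0 1; 0 0 0 0 0 0 1; 0 0 0 0 0 0 1; 0 0 0 0 0 0 1; 0 0 0 0 0 0 1"

```text
time: 9.57
tool_pos: [0.4361, -0.3219, 0.0054]
ee_rot: [3.141, -0.0, -0.537]
wrist_force: [-1.2, -1.3, 0.7]
width: 0.0215
```

```bash
python3 - <<'E'
from mv import *; from bench import robot; from h import *
o=robot.get_obs();show(o)
E
```

```text
t 9.57 p [ 0.4361 -0.3219  0.0054] r [ 3.141 -0.    -0.537] F [-1.2 -1.3  0.7] M [-0.02  0.13  0.02] w 0.0215 q6 1.37
```

Call:
carry_out:
  deltas: "0 0 0 0 0 0 1; 0 0 -15 0 0 0 1; 0 0 -40 0 0 0 1; 0 0 -65 0 0 0 1; 0 0 -80 0 0 0 1; 0 -10 -80 0 0 0 1; 0 -25 -80 0 0 0 1; 0 -40 -80 0 0 0 1"

```text
time: 10.23
tool_pos: [0.4565, -0.2859, 0.084]
ee_rot: [-3.141, 0.002, -0.538]
wrist_force: [-0.2, 0.5, -1.8]
width: 0.0214
```

```bash
python3 - <<'E'
from mv import *; from bench import robot; from h import *
o=robot.get_obs();show(o)
print(delta(o,.4297,-.0938,.075,-.183))
E
```

```text
t 10.23 p [ 0.4565 -0.2859  0.084 ] r [-3.141e+00  2.000e-03 -5.380e-01] F [-0.2  0.5 -1.8] M [0.1  0.02 0.04] w 0.0214 q6 1.44
(array([-121.4, -151.2,    9.4]), array([-0.001,  0.002, -0.355]))
```

Call:
carry_out:
  deltas: "-35 -10 0 0 0 -0.03 1; -68 -30 0 0 0 -0.08 1; -92 -60 0 0 0 -0.15 1; -108 -92 2 0 0 -0.22 1; -118 -124 5 0 0 -0.29 1; -121 -148 8 0 0 -0.355 1; -121 -151 9 0 0 -0.355 1; -121 -151 9 0 0 -0.355 1"

```text
time: 10.9
tool_pos: [0.4291, -0.0935, 0.0745]
ee_rot: [-3.141, 0.003, -0.179]
wrist_force: [-0.4, 0.2, -1.8]
width: 0.0216
```

```bash
cat > see.py <<'E'
import sys
from mv import *; from bench import robot; from h import *
tag=sys.argv[1]
o=robot.get_obs();show(o)
C=np.array([.583,-.122]);psi=-.183
def toclamp(w):
    d=np.asarray(w)[...,:2]-C;c,s=np.cos(psi),np.sin(psi)
    return np.stack([d[...,0]*c+d[...,1]*s,-d[...,0]*s+d[...,1]*c],-1)*1000
print("tcp clamp",toclamp(o["tool_pos"]).round(1),"yawerr",round(o["ee_rot"][2]-psi,4))
for n in ("top","scene"):
    p=snap(robot,n,n[0]+tag)
    for th in ["gauge_handle","gauge_line","mouth_edge"]:
        for d in robot.place_of(p,th)[:2]:
            R,t=Rt(p);w=R.T@(np.array(d["at"])-t)
            print(n,th,round(d["p"],2),w.round(4),toclamp(w).round(1))
    if n=="top": crop(p,225,120,325,230,5,"t%s.png"%tag)
    else: crop(p,220,100,380,220,5,"s%s.png"%tag)
E
python3 see.py 4
```

```text
t 10.9 p [ 0.4291 -0.0935  0.0745] r [-3.141e+00  3.000e-03 -1.790e-01] F [-0.4  0.2 -1.8] M [0.02 0.03 0.01] w 0.0216 q6 1.41
tcp clamp [-156.5    0. ] yawerr 0.0036
top gauge_line 0.96 [ 0.5026 -0.1102  0.0687] [-81.2  -3. ]
top gauge_line 0.34 [ 0.344  -0.1622  0.0028] [-227.7  -83. ]
top mouth_edge 0.88 [ 0.5178 -0.494   0.0129] [   3.6 -377.7]
top mouth_edge 0.56 [ 0.5626 -0.1161  0.0189] [-21.1   2.1]
scene gauge_handle 0.75 [ 0.4266 -0.0992  0.0895] [-157.9   -6.1]
scene gauge_line 0.6 [ 0.5044 -0.1148  0.0699] [-78.6  -7.3]
scene gauge_line 0.25 [ 0.4283 -0.0967  0.0905] [-156.7   -3.3]
scene mouth_edge 0.85 [ 0.5137 -0.5043  0.0116] [   1.4 -388.5]
scene mouth_edge 0.59 [ 0.5545 -0.1162  0.0171] [-29.1   0.5]
```

View pics/s4.png

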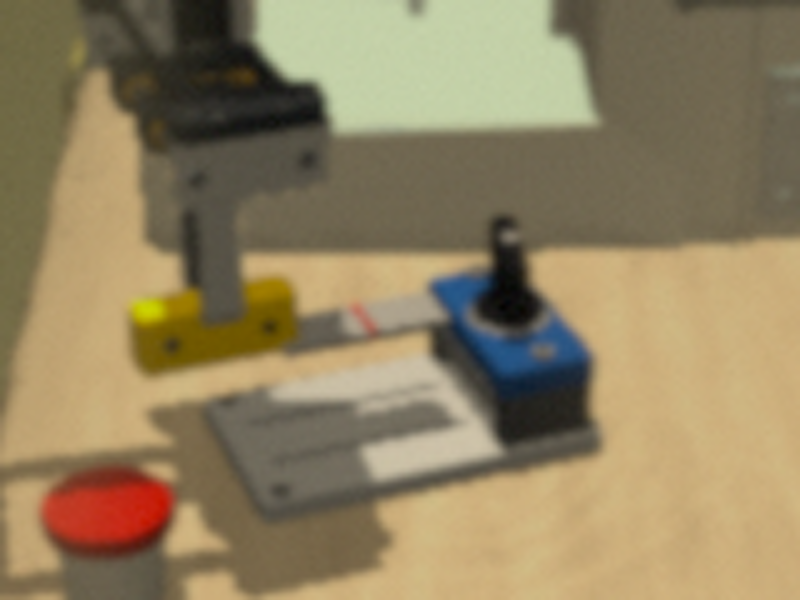

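View pics/t4.png

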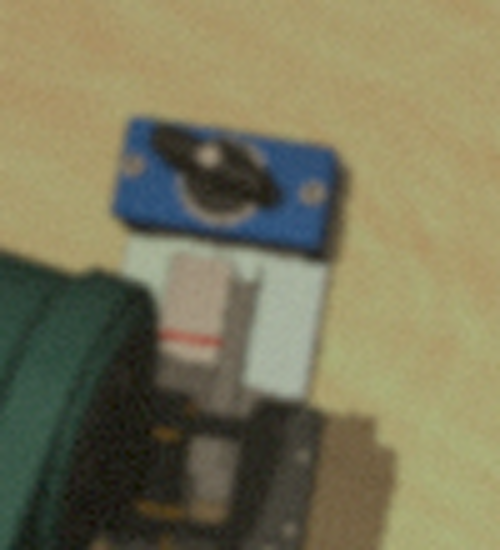

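```bash
cat > blade.py <<'E'
import sys
from h import *
C=np.array([.583,-.122]);psi=-.183
def toclamp(w):
    d=np.asarray(w)[...,:2]-C;c,s=np.cos(psi),np.sin(psi)
    return np.stack([d[...,0]*c+d[...,1]*s,-d[...,0]*s+d[...,1]*c],-1)*1000
tag=sys.argv[1];h=float(sys.argv[2])
for n in "ts":
    p=load(n+tag);c=cloud(p);q=toclamp(c);ok=(abs(c[...,2]-h)<.0045)&(q[...,0]<-27)&(q[...,0]>-160)&(abs(q[...,1])<30)
    k=q[ok]
    if len(k)>10: 
        print(n,len(k),cv2.minAreaRect(k.astype(np.float32)),np.median(c[ok][:,2]), "y mid per x:")
        for a in range(-110,-25,10):
            m=k[(k[:,0]>a)&(k[:,0]<a+10)]
            if len(m)>5: print("   ",a+5,m[:,1].min().round(1),m[:,1].max().round(1),(m[:,1].min()/2+m[:,1].max()/2).round(1))
    im=cv2.cvtColor(p["pixels"],cv2.COLOR_RGB2HSV).astype(int)
    m=(((im[...,0]<9)|(im[...,0]>168))&(im[...,1]>110)&(im[...,2]>90));v,u=np.nonzero(m)
    w=onplane(p,np.c_[u,v],h);l=toclamp(w);s=(l[:,0]>-110)&(l[:,0]<-10)&(abs(l[:,1])<30)
    l=l[s]
    if len(l)>4: print("  redline n",len(l),"mean",l.mean(0).round(1),"ymin/max",l[:,1].min().round(1),l[:,1].max().round(1),"slope",np.polyfit(l[:,1],l[:,0],1).round(3)[0])
E
python3 blade.py 4 .075
```

```text
t 342 ((-82.37095642089844, -0.7475700378417969), (85.38068389892578, 30.223892211914062), 0.5993560552597046) 0.07602673093461428 y mid per x:
    -105 -15.5 8.9 -3.3
    -95 -15.6 10.5 -2.5
    -85 -15.9 10.6 -2.6
    -75 -15.4 14.0 -0.7
    -65 -15.6 14.6 -0.5
    -55 -15.4 14.0 -0.7
    -45 -15.4 13.9 -0.8
  redline n 13 mean [-80.   -1.4] ymin/max -15.3 10.6 slope -0.028
s 257 ((-100.19971466064453, -7.1191253662109375), (118.34642028808594, 33.46080017089844), 0.8020564317703247) 0.07718959012847472 y mid per x:
    -105 -22.1 5.3 -8.4
    -95 -23.2 8.0 -7.6
    -85 -22.9 5.6 -8.6
    -75 -22.6 7.3 -7.7
    -65 -22.2 8.2 -7.0
    -55 -22.5 8.7 -6.9
    -45 -23.1 10.4 -6.3
  redline n 5 mean [-80.  -8.] ymin/max -16.1 4.9 slope -0.023
```

Call:
carry_out:
  deltas: "0 0 12 0 0 0.002 1; 0 -0.5 25 0 0 0.004 1; 0 -1 38 0 0 0.008 1; 0 -1.3 48 0 0 0.008 1; 0 -1.3 53 0 0 0.008 1; 0 -1.3 53 0 0 0.008 1; 0 -1.3 53 0 0 0.008 1; 0 -1.3 53 0 0 0.008 1"

```text
time: 11.97
tool_pos: [0.4309, -0.0946, 0.0242]
ee_rot: [3.141, -0.002, -0.19]
wrist_force: [0.1, 0.4, -1.5]
width: 0.0218
```

```bash
python3 see.py 5; python3 blade.py 5 .0215
```

```text
t 11.97 p [ 0.4309 -0.0946  0.0242] r [ 3.141e+00 -2.000e-03 -1.900e-01] F [ 0.1  0.4 -1.5] M [0.01 0.04 0.03] w 0.0218 q6 1.42
tcp clamp [-154.5   -0.8] yawerr -0.0074
top gauge_line 0.7 [ 0.5023 -0.1085  0.0218] [-81.8  -1.4]
top mouth_edge 0.83 [ 0.5603 -0.1197  0.0198] [-22.7  -1.8]
top mouth_edge 0.72 [ 0.516  -0.4969  0.0111] [   2.3 -380.8]
scene gauge_handle 0.67 [ 0.4271 -0.0954  0.0394] [-158.1   -2.3]
scene gauge_line 0.6 [ 0.5056 -0.1097  0.0148] [-78.4  -2. ]
scene mouth_edge 0.82 [ 0.5135 -0.5057  0.0147] [   1.5 -389.9]
scene mouth_edge 0.59 [ 0.5559 -0.1218  0.0163] [-26.7  -4.7]
t 177 ((-88.45758819580078, -0.41083335876464844), (112.33244323730469, 58.26365280151367), 1.015260100364685) 0.024656289843656316 y mid per x:
    -105 -26.4 2.7 -11.9
    -95 -27.1 2.4 -12.4
    -85 -27.3 4.7 -11.3
    -75 -20.7 6.7 -7.0
    -65 -26.6 8.5 -9.1
    -55 -28.3 29.4 0.6
    -45 -28.0 25.7 -1.1
    -35 -28.6 22.3 -3.1
  redline n 7 mean [-77.3  -5.9] ymin/max -14.4 3.2 slope -0.096
s 169 ((-96.36024475097656, 2.039430618286133), (54.47736358642578, 123.58295440673828), 86.21054077148438) 0.024593748918617132 y mid per x:
    -105 -19.7 10.4 -4.7
    -95 -20.9 29.3 4.2
    -85 -22.1 9.8 -6.1
    -75 -19.5 9.2 -5.2
    -65 -20.1 11.5 -4.3
    -55 -27.9 9.6 -9.1
    -45 -21.3 8.1 -6.6
  redline n 6 mean [-78.1   0.7] ymin/max -9.8 9.8 slope 0.054
```

View pics/s5.png

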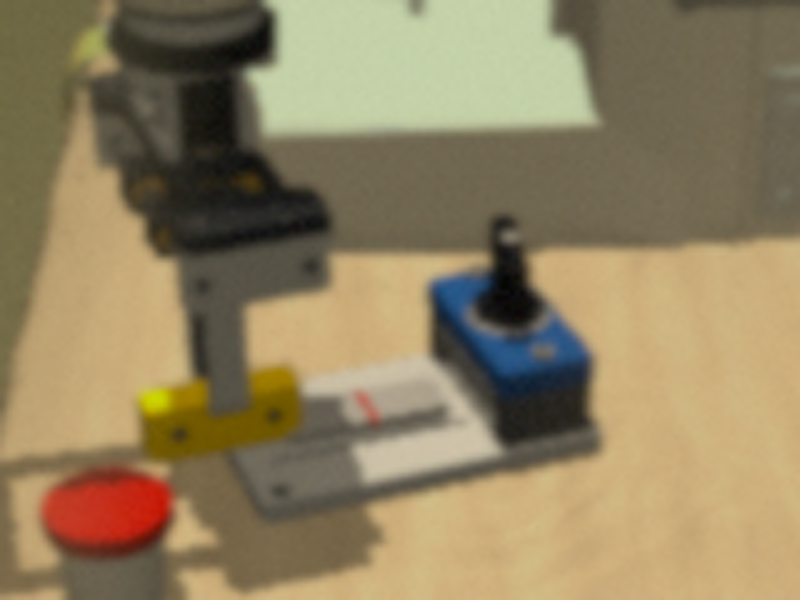

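View pics/t5.png

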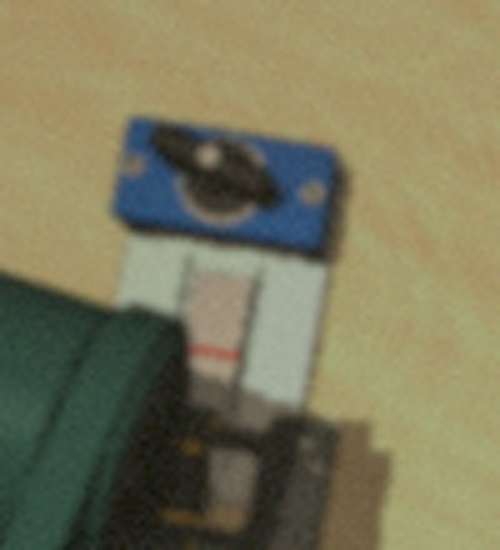

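```bash
cat > rect.py <<'E'
import sys
from h import *
C=np.array([.583,-.122]);psi=-.183
tag=sys.argv[1]; hs=[float(a) for a in sys.argv[2:]]
out=[]
for h in hs:
    p=load(tag); S=6
    xs=np.arange(-110,0,1/S); ys=np.arange(40,-40,-1/S)
    X,Y=np.meshgrid(xs,ys); c,s=np.cos(psi),np.sin(psi)
    W=np.stack([C[0]+(X*c-Y*s)/1000,C[1]+(X*s+Y*c)/1000,np.full_like(X,h)],-1)
    uv=proj(p,W.reshape(-1,3)).reshape(X.shape+(2,)).astype(np.float32)
    im=cv2.remap(p["pixels"][:,:,::-1].copy(),uv[...,0],uv[...,1],cv2.INTER_CUBIC)
    for y in(-18,-15,15,18): cv2.line(im,(0,int((40-y)*S)),(8,int((40-y)*S)),(255,0,255),1)
    for x in range(-100,0,25): cv2.line(im,(int((x+110)*S),0),(int((x+110)*S),8 if x!=-25 else 30),(255,0,255),1)
    out.append(im)
cv2.imwrite("pics/rect_%s.png"%tag,np.vstack(out)[:, :] if len(out)==1 else cv2.resize(np.vstack(out),None,fx=.6,fy=.6))
E
python3 rect.py t5 .014 .0248
```

```text
(no output)
```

View pics/rect_t5.png

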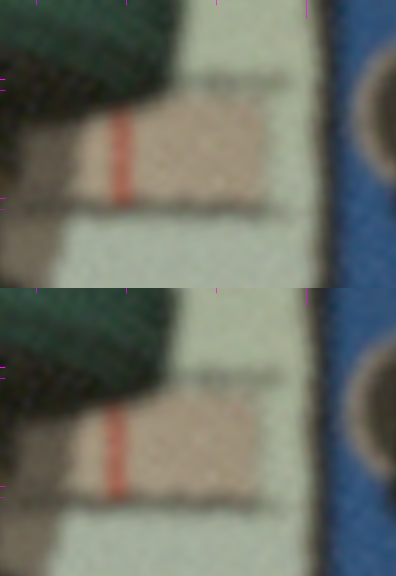

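Call:
carry_out:
  deltas: "0 -1.5 0 0 0 0 1; 0 -3 1 0 0 0 1; 5 -3 3 0 0 0 1; 10 -3 3 0 0 0 1; 15 -3 3 0 0 0 1; 15 -3 3 0 0 0 1; 15 -3 3 0 0 0 1; 15 -3 3 0 0 0 1"

```text
time: 13.03
tool_pos: [0.4455, -0.0942, 0.0203]
ee_rot: [3.142, 0.0, -0.19]
wrist_force: [-0.5, 0.0, -1.1]
width: 0.0215
```

Call:
carry_out:
  deltas: "0 0 0 0 0 0 1; 0 0 0 0 0 0 1; 0 0 0 0 0 0 1; 0 0 0 0 0 0 1; 0 0 0 0 0 0 1; 0 0 0 0 0 0 1; 0 0 0 0 0 0 1; 0 0 0 0 0 0 1"

```text
time: 13.7
tool_pos: [0.4455, -0.0942, 0.0204]
ee_rot: [3.142, -0.0, -0.19]
wrist_force: [0.3, 0.8, -2.7]
width: 0.0218
```

```bash
python3 see.py 6;python3 rect.py t6 .014 .0215
```

```text
t 13.7 p [ 0.4455 -0.0942  0.0204] r [ 3.142 -0.    -0.19 ] F [ 0.3  0.8 -2.7] M [0.08 0.01 0.01] w 0.0218 q6 1.43
tcp clamp [-140.2    2.3] yawerr -0.0072
top gauge_handle 0.58 [ 0.4501 -0.0943  0.0352] [-135.7    3. ]
top gauge_line 0.59 [ 0.5198 -0.1107  0.0151] [-64.3  -0.4]
top gauge_line 0.3 [ 0.5855 -0.1213  0.0967] [2.3 1.2]
top mouth_edge 0.91 [ 0.5622 -0.1168  0.0189] [-21.4   1.3]
top mouth_edge 0.86 [ 0.5174 -0.4975  0.0114] [   3.8 -381.2]
scene gauge_handle 0.87 [ 0.4452 -0.0961  0.0399] [-140.2    0.4]
scene gauge_line 0.76 [ 0.5194 -0.1096  0.0146] [-64.8   0.6]
scene gauge_line 0.36 [ 0.5802 -0.1225  0.0218] [-2.7 -1. ]
scene mouth_edge 0.93 [ 0.5546 -0.1204  0.0166] [-28.2  -3.6]
scene mouth_edge 0.56 [ 0.5133 -0.5048  0.0119] [   1.1 -389.1]
```

View pics/rect_t6.png

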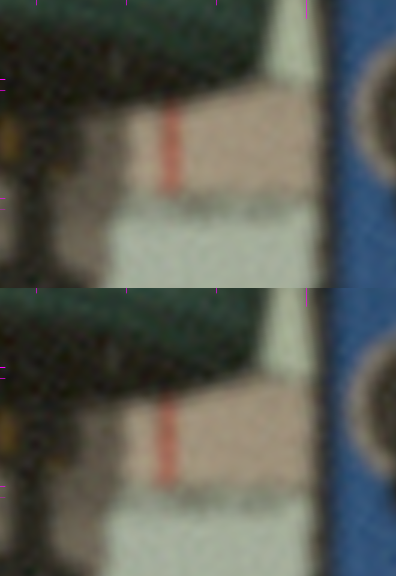

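View pics/s6.png

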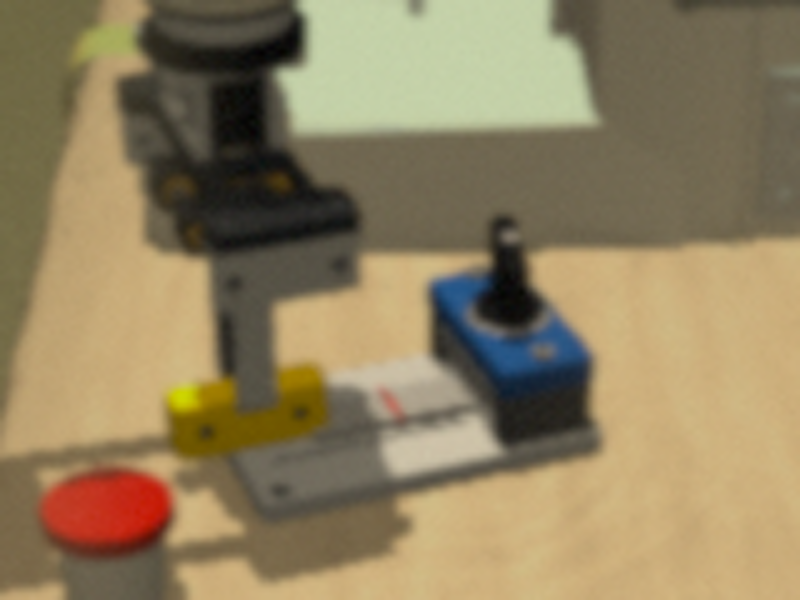

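```bash
cat > edge.py <<'E'
import sys
from h import *
C=np.array([.583,-.122]);psi=-.183;c,s=np.cos(psi),np.sin(psi)
def rect(p,h,x0,x1,y0,y1,S=4):
    xs=np.arange(x0,x1,1/S); ys=np.arange(y0,y1,1/S);X,Y=np.meshgrid(xs,ys)
    W=np.stack([C[0]+(X*c-Y*s)/1000,C[1]+(X*s+Y*c)/1000,np.full_like(X,h)],-1)
    uv=proj(p,W.reshape(-1,3)).reshape(X.shape+(2,)).astype(np.float32)
    return xs,ys,cv2.remap(p["pixels"].astype(np.float32),uv[...,0],uv[...,1],cv2.INTER_LINEAR)
tag=sys.argv[1];h=float(sys.argv[2]);xa,xb=float(sys.argv[3]),float(sys.argv[4])
p=load(tag)
xs,ys,im=rect(p,h,xa,xb,-30,30)
rg=im[...,0]-im[...,1]   # blade pinkish: r-g higher
for i in range(0,len(xs),20):
    f=cv2.GaussianBlur(rg[:,i:i+20].mean(1)[:,None],(1,9),2).ravel();g=np.gradient(f)
    lo=ys<-5;hi=ys>5
    print("x %.0f"%xs[i:i+20].mean(),"lower",ys[lo][np.argmax(g[lo])],"upper",ys[hi][np.argmin(g[hi])],"g",g[lo].max().round(1),g[hi].min().round(1))
xs,ys,im=rect(p,h,xa,xb,-12,12)
r=(im[...,0]-im[...,1]).mean(0) if len(sys.argv)<6 else (im[...,0]-im[...,1])[:int(sys.argv[5])].mean(0)
w=np.clip(r-np.median(r)-10,0,None); print("red x",(w@xs/w.sum()).round(2),w.max())
E
python3 edge.py t6 .0215 -75 -28; python3 - <<'E'
import sys;sys.argv=["","t3",".014","-75","-28"]
exec(open("edge.py").read().split("xs,ys,im=rect(p,h,xa,xb,-30,30)")[0])
p=load("t3")
xs,ys,im=rect(p,.014,-75,-30,-26,26);g=im.mean(2)
for i in range(0,len(xs),30):
    f=g[:,i:i+30].mean(1);a=ys<-10;b=ys>10;print(xs[i:i+30].mean(),ys[a][f[a].argmin()],ys[b][f[b].argmin()])
E
```

```text
x -73 lower -14.0 upper 23.25 g 0.7 -0.6
x -68 lower -15.75 upper 7.25 g 1.4 -0.8
x -63 lower -15.25 upper 7.5 g 2.0 -1.4
x -58 lower -15.25 upper 21.25 g 0.7 -0.7
x -53 lower -15.75 upper 12.0 g 0.7 -0.8
x -48 lower -15.0 upper 13.0 g 0.9 -0.8
x -43 lower -15.25 upper 16.5 g 0.8 -0.7
x -38 lower -15.75 upper 17.0 g 0.9 -0.8
x -33 lower -17.0 upper 15.5 g 0.8 -0.8
x -29 lower -14.5 upper 13.75 g 0.7 -0.8
red x -63.49 22.335278
-71.375 -26.0 18.25
-63.875 -19.0 17.5
-56.375 -19.25 18.0
-48.875 -18.75 17.75
-41.375 -19.25 18.0
-33.875 -18.5 17.75
```

Call:
carry_out:
  deltas: "5 0 0 0 0 0 1; 11 0 0 0 0 0 1; 17 -0.1 0 0 0 0 1; 23 -0.1 0 0 0 0 1; 29 -0.2 0 0 0 0 1; 34 -0.2 0 0 0 0 1; 38 -0.2 0 0 0 0 1; 38 -0.2 0 0 0 0 1"

```text
time: 14.77
tool_pos: [0.4838, -0.1014, 0.0204]
ee_rot: [3.141, -0.0, -0.19]
wrist_force: [-0.2, 0.1, -2.3]
width: 0.0217
```

Call:
carry_out:
  deltas: "0 0 0 0 0 0 1; 0 0 0 0 0 0 1; 0 0 0 0 0 0 1; 0 0 0 0 0 0 1; 0 0 0 0 0 0 1; 0 0 0 0 0 0 1; 0 0 0 0 0 0 1; 0 0 0 0 0 0 1"

```text
time: 15.43
tool_pos: [0.4829, -0.1012, 0.0204]
ee_rot: [3.142, -0.0, -0.19]
wrist_force: [-0.6, -0.2, -1.5]
width: 0.0221
```

```bash
python3 see.py 7;python3 rect.py t7 .014 .021;python3 edge.py t7 .021 -60 -20
```

```text
t 15.43 p [ 0.4829 -0.1012  0.0204] r [ 3.142 -0.    -0.19 ] F [-0.6 -0.2 -1.5] M [ 0.04  0.03 -0.01] w 0.0221 q6 1.44
tcp clamp [-102.2    2.3] yawerr -0.0072
top gauge_handle 0.71 [ 0.4881 -0.0998  0.0319] [-97.4   4.5]
top gauge_line 0.66 [ 0.5556 -0.1161  0.0154] [-28.    0.9]
top mouth_edge 0.92 [ 0.5168 -0.4939  0.0126] [   2.6 -377.7]
top mouth_edge 0.85 [ 0.562  -0.1175  0.0179] [-21.4   0.6]
scene gauge_handle 0.66 [ 0.48   -0.1016  0.0347] [-105.     1.3]
scene gauge_line 0.66 [ 0.5595 -0.1191  0.0141] [-23.7  -1.5]
scene mouth_edge 0.88 [ 0.5522 -0.1186  0.0158] [-30.9  -2.3]
scene mouth_edge 0.87 [ 0.5124 -0.505   0.0128] [ 3.000e-01 -3.894e+02]
x -58 lower -6.5 upper 21.25 g 0.3 -0.4
x -53 lower -13.5 upper 17.0 g 0.2 -0.5
x -48 lower -15.0 upper 20.25 g 0.4 -0.5
x -43 lower -20.75 upper 26.5 g 0.3 -0.3
x -38 lower -13.0 upper 14.25 g 0.6 -0.4
x -33 lower -14.75 upper 10.75 g 1.0 -0.6
x -28 lower -15.5 upper 9.25 g 1.7 -1.4
x -23 lower -15.75 upper 9.75 g 1.5 -1.5
red x -25.03 32.73426
```

View pics/rect_t7.png

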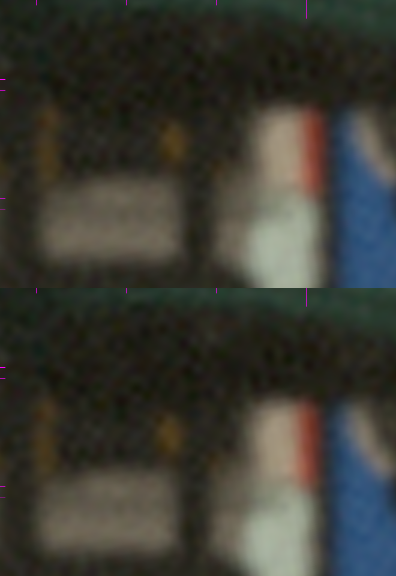

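View pics/s7.png

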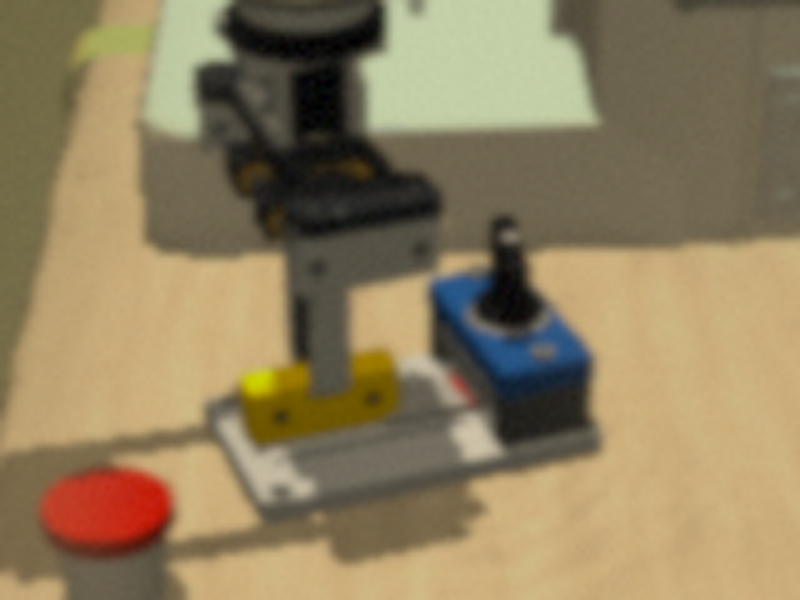

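Call:
carry_out:
  deltas: "0 0 0.5 0 0 0 1; 0 0 1 0 0 0 1; 0 0 1 0 0 0 1; 0 0 1 0 0 0 1; 0 0 1 0 0 0 0.6; 0 0 1 0 0 0 0.6; 0 0 1 0 0 0 0.6; 0 0 1 0 0 0 0.6"

```text
time: 16.5
tool_pos: [0.4832, -0.1012, 0.0197]
ee_rot: [3.141, -0.001, -0.19]
wrist_force: [1.0, -0.4, -0.3]
width: 0.0372
```

Call:
carry_out:
  deltas: "0 0 0 0 0 0 0.6; 0 0 0 0 0 0 0.6; 0 0 -15 0 0 0 0.6; 0 0 -40 0 0 0 0.6; 0 0 -65 0 0 0 0.6; 0 0 -85 0 0 0 0.6; -10 0 -100 0 0 0 0.6; -40 0 -105 0 0 0 0.6"

```text
time: 17.17
tool_pos: [0.447, -0.0947, 0.1276]
ee_rot: [3.141, -0.007, -0.19]
wrist_force: [-0.6, -0.3, 1.1]
width: 0.0374
```

```bash
python3 see.py 8;python3 rect.py t8 .014 .02;python3 edge.py t8 .020 -60 -20
python3 - <<'E'
import sys;sys.argv=["","8",".02"]
exec(open("blade.py").read().split("tag=sys")[0])
for n in "ts":
  c=cloud(load(n+"8"));q=toclamp(c);ok=(abs(c[...,2]-.048)<.006)&(q[...,0]<-50)&(q[...,0]>-160)&(abs(q[...,1])<30)
  k=q[ok]; print(n,len(k),cv2.minAreaRect(k.astype(np.float32)) if len(k) else "")
E
```

```text
t 17.17 p [ 0.447  -0.0947  0.1276] r [ 3.141 -0.007 -0.19 ] F [-0.6 -0.3  1.1] M [0.03 0.02 0.01] w 0.0374 q6 1.43
tcp clamp [-138.7    2.1] yawerr -0.007
top gauge_handle 0.67 [ 0.4836 -0.1035  0.0323] [-1.011e+02  1.000e-01]
top gauge_handle 0.64 [ 0.5844 -0.1239  0.0948] [ 1.7 -1.6]
top gauge_line 0.83 [ 0.5515 -0.1171  0.0158] [-31.8  -0.9]
top mouth_edge 0.98 [ 0.5644 -0.118   0.0163] [-19.    0.5]
top mouth_edge 0.96 [ 0.5165 -0.4986  0.0127] [   3.2 -382.4]
scene gauge_handle 0.72 [ 0.478  -0.1056  0.0321] [-106.2   -3. ]
scene gauge_line 0.79 [ 0.5552 -0.1178  0.0121] [-28.1  -0.9]
scene mouth_edge 0.97 [ 0.5141 -0.5049  0.0119] [   1.9 -389.1]
scene mouth_edge 0.64 [ 0.5544 -0.1208  0.0157] [-28.3  -4. ]
x -58 lower -13.25 upper 17.25 g 0.5 -0.7
x -53 lower -15.5 upper 16.25 g 0.7 -0.8
x -48 lower -14.5 upper 15.5 g 0.8 -1.1
x -43 lower -14.5 upper 17.0 g 0.7 -0.8
x -38 lower -15.5 upper 15.25 g 0.9 -0.9
x -33 lower -14.5 upper 16.0 g 1.1 -0.9
x -28 lower -14.75 upper 14.75 g 1.6 -1.7
x -23 lower -15.5 upper 12.5 g 1.6 -1.6
red x -24.97 37.535793
t 96 ((-95.70108032226562, -4.684885025024414), (72.94728088378906, 19.52164077758789), 11.776512145996094)
s 204 ((-103.68119812011719, -2.261904716491699), (79.23180389404297, 24.14370346069336), 0.2115546315908432)
```

View pics/rect_t8.png

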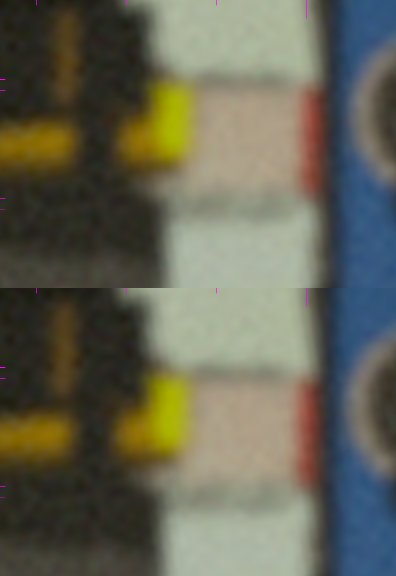

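View pics/s8.png

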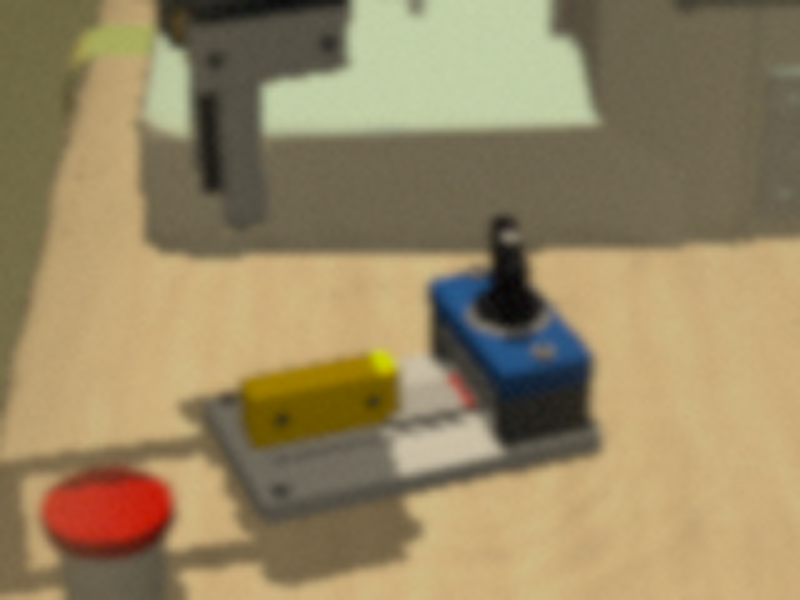

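```bash
python3 - <<'E'
import sys;sys.argv=["","t8",".06","-50","40"]
exec(open("edge.py").read().split("xs,ys,im=rect(p,h,xa,xb,-30,30)")[0])
for tag in("t8","t3","s8"):
  p=load(tag)
  for y0,y1 in((-45,-28),(28,45)):
    xs,ys,im=rect(p,.06,-50,45,y0,y1);f=(im[...,2]-im[...,0]).mean(0);g=np.gradient(cv2.GaussianBlur(f[None],(9,1),2).ravel())
    print(tag,y0,"front",xs[g.argmax()],"back",xs[g.argmin()])
  xs,ys,im=rect(p,.014,-170,-120,-45,-25);f=im.sum(2).mean(0);g=np.gradient(cv2.GaussianBlur(f[None],(9,1),2).ravel());print("base front",xs[abs(g).argmax()])
E
python3 -c "
from mv import *; from bench import robot
o=robot.get_obs();show(o)
for y in(1.117-.0,):
  print(delta(o,.5815,-.1225,.125,y))"
```

```text
t8 -45 front -26.25 back 24.5
t8 28 front -25.75 back 24.75
base front -160.0
t3 -45 front -25.75 back 24.25
t3 28 front -26.5 back 24.75
base front -137.0
s8 -45 front -31.5 back 21.25
s8 28 front -28.75 back 25.75
base front -163.25
t 17.57 p [ 0.4439 -0.0937  0.1237] r [-3.141e+00  1.000e-03 -1.900e-01] F [-0.7 -0.5 -0.1] M [0.03 0.03 0.  ] w 0.0375 q6 1.43
(array([140.6,   2.3,  -1.4]), array([-1.000e-03,  1.000e-03, -1.307e+00]))
```

Call:
carry_out:
  deltas: "0 0 0 0 0 -0.1 0.5; 0 0 0 0 0 -0.22 0.5; 5 0 0 0 0 -0.34 0.5; 20 0 0 0 0 -0.46 0.5; 40 0 0 0 0 -0.58 0.5; 65 1 0 0 0 -0.7 0.5; 90 2 0 0 0 -0.82 0.5; 110 2 0 0 0 -0.94 0.5"

```text
time: 18.23
tool_pos: [0.553, -0.1168, 0.1233]
ee_rot: [-3.141, 0.0, 0.756]
wrist_force: [-0.5, -0.7, 0.5]
width: 0.0473
```

```bash
python3 -c "
from mv import *; from bench import robot
o=robot.get_obs();show(o)
print(delta(o,.582,-.1225,.124,1.11))"
```

```text
t 18.23 p [ 0.553  -0.1168  0.1233] r [-3.141  0.     0.756] F [-0.5 -0.7  0.5] M [0.02 0.02 0.08] w 0.0473 q6 0.51
(array([17.2, 24. , -0.8]), array([-0.001,  0.   , -0.354]))
```

Call:
carry_out:
  deltas: "5 7 0 0 0 -0.1 0.5; 10 14 0 0 0 -0.22 0.5; 15 21 0 0 0 -0.33 0.5; 17 24 0 0 0 -0.354 0.5; 17 24 0 0 0 -0.354 0.5; 17 24 0 0 0 -0.354 0.5; 17 24 15 0 0 -0.354 0.5; 17 24 30 0 0 -0.354 0.5"

```text
time: 18.9
tool_pos: [0.5807, -0.1226, 0.0954]
ee_rot: [3.139, -0.0, 1.102]
wrist_force: [-0.6, -0.3, 0.7]
width: 0.047
```

```bash
python3 -c "
from mv import *; from bench import robot
o=robot.get_obs();show(o)
print(delta(o,.582,-.1225,.074,1.11))"
```

```text
t 18.9 p [ 0.5807 -0.1226  0.0954] r [ 3.139 -0.     1.102] F [-0.6 -0.3  0.7] M [-0.02 -0.09  0.04] w 0.047 q6 0.17
(array([ 0.6,  1.1, 21.4]), array([ 0.003, -0.   , -0.008]))
```

Call:
carry_out:
  deltas: "0 1 10 0 0 -0.004 0.5; 0 1 20 0 0 -0.004 0.5; 0 1 20 0 0 -0.004 0.6; 0 1 20 0 0 -0.004 1; 0 1 20 0 0 -0.004 1; 0 1 20 0 0 -0.004 1; 0 1 20 0 0 -0.004 1; 0 1 20 0 0 -0.004 1"

```text
time: 19.57
tool_pos: [0.5814, -0.1229, 0.0754]
ee_rot: [3.14, -0.0, 1.108]
wrist_force: [-1.0, 0.3, 1.0]
width: 0.0136
```

Call:
carry_out:
  deltas: "0 0 0 0 0 0 1; 0 0 0 0 0 0 1; 0 0 0 0 0 0 1; 0 0 0 0 0 0 1; 0 0 0 0 0 0 1; 0 0 0 0 0 0.04 1; 0 0 0 0 0 0.1 1; 0 0 0 0 0 0.1 1"

```text
time: 20.23
tool_pos: [0.5813, -0.1229, 0.0753]
ee_rot: [3.14, -0.0, 1.006]
wrist_force: [-1.5, 0.1, 5.8]
width: 0.0134
```

```bash
python3 -c "
from mv import *; from bench import robot
o=robot.get_obs();show(o)"
```

```text
t 20.23 p [ 0.5813 -0.1229  0.0753] r [ 3.14  -0.     1.006] F [-1.5  0.1  5.8] M [0.   0.21 0.15] w 0.0134 q6 0.26
```

Call:
carry_out:
  deltas: "0 0 0 0 0 0.09 1; 0 0 0 0 0 0.18 1; 0 0 0 0 0 0.28 1; 0 0 0 0 0 0.38 1; 0 0 0 0 0 0.48 1; 0 0 0 0 0 0.58 1; 0 0 0 0 0 0.68 1; 0 0 0 0 0 0.75 1"

```text
time: 20.9
tool_pos: [0.581, -0.1224, 0.0753]
ee_rot: [-3.141, -0.001, 0.255]
wrist_force: [-1.5, 2.0, 7.0]
width: 0.0135
```

Call:
carry_out:
  deltas: "0 0 0 0 0 0.03 1; 0 0 0 0 0 0.06 1; 0 0 0 0 0 0.09 1; 0 0 0 0 0 0.12 1; 0 0 0 0 0 0.14 1; 0 0 0 0 0 0.14 1; 0 0 0 0 0 0.14 1; 0 0 0 0 0 0.14 1"

```text
time: 21.57
tool_pos: [0.581, -0.1223, 0.0753]
ee_rot: [-3.141, -0.0, 0.119]
wrist_force: [-1.1, 1.7, 5.6]
width: 0.0138
```

```bash
python3 -c "
from mv import *; from bench import robot
o=robot.get_obs();show(o)"
```

```text
t 21.57 p [ 0.581  -0.1223  0.0753] r [-3.141 -0.     0.119] F [-1.1  1.7  5.6] M [0.33 0.36 0.38] w 0.0138 q6 1.15
```

Call:
carry_out:
  deltas: "0 0 0 0 0 0.02 1; 0 0 0 0 0 0.04 1; 0 0 0 0 0 0.06 1; 0 0 0 0 0 0.06 1; 0 0 0 0 0 0.06 1; 0 0 0 0 0 0.06 1; 0 0 0 0 0 0.06 1; 0 0 0 0 0 0.06 1"

```text
time: 22.23
tool_pos: [0.581, -0.1222, 0.0753]
ee_rot: [-3.141, -0.0, 0.059]
wrist_force: [-1.6, 1.1, 5.6]
width: 0.0139
```

```bash
python3 -c "
from mv import *; from bench import robot
o=robot.get_obs();show(o)"
```

```text
t 22.23 p [ 0.581  -0.1222  0.0753] r [-3.141 -0.     0.059] F [-1.6  1.1  5.6] M [0.28 0.37 0.39] w 0.0139 q6 1.21
```

Call:
carry_out:
  deltas: "0 0 0 0 0 0.03 1; 0 0 0 0 0 0.06 1; 0 0 0 0 0 0.08 1; 0 0 0 0 0 0.08 1; 0 0 0 0 0 0.08 1; 0 0 0 0 0 0.08 1; 0 0 0 0 0 0.08 1; 0 0 0 0 0 0.08 1"

```text
time: 22.9
tool_pos: [0.581, -0.1221, 0.0754]
ee_rot: [-3.141, -0.0, -0.02]
wrist_force: [-2.0, 2.1, 7.1]
width: 0.0142
```

```bash
python3 -c "
from mv import *; from bench import robot; from h import *
o=robot.get_obs();show(o)
p=snap(robot,'top','t9');crop(p,235,130,315,190,8,'t9.png')
p=snap(robot,'scene','s9');crop(p,240,60,400,220,4,'s9.png')"
```

```text
t 22.9 p [ 0.581  -0.1221  0.0754] r [-3.141 -0.    -0.02 ] F [-2.   2.1  7.1] M [0.32 0.4  0.58] w 0.0142 q6 1.29
```

View pics/s9.png

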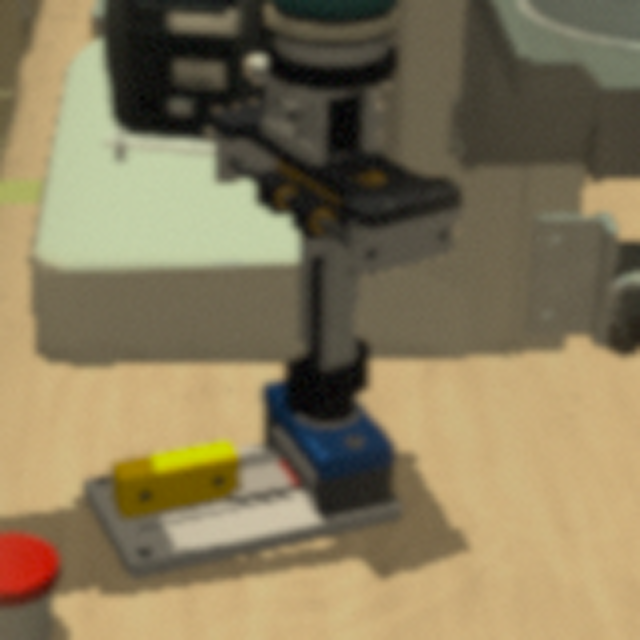

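View pics/t9.png

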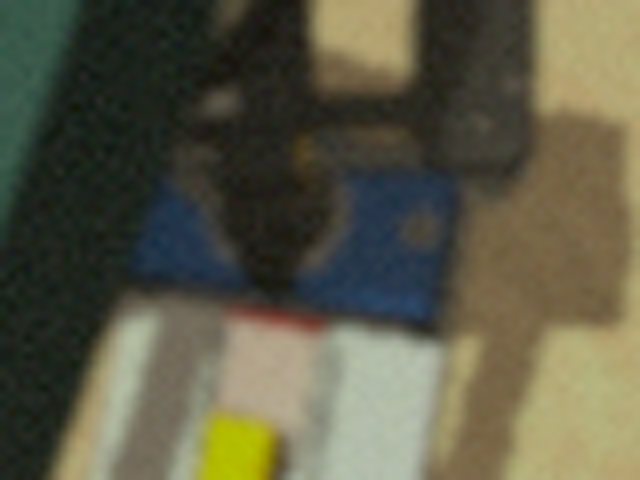

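Call:
carry_out:
  deltas: "0 0 0 0 0 0.03 1; 0 0 0 0 0 0.06 1; 0 0 0 0 0 0.06 1; 0 0 0 0 0 0.06 1; 0 0 0 0 0 0.06 1; 0 0 0 0 0 0.06 1; 0 0 0 0 0 0.06 1; 0 0 0 0 0 0.06 1"

```text
time: 23.67
tool_pos: [0.581, -0.1221, 0.0754]
ee_rot: [-3.141, -0.0, -0.079]
wrist_force: [-1.8, 1.8, 6.6]
width: 0.0138
```

```bash
python3 -c "
from mv import *; from bench import robot; from h import *
o=robot.get_obs();show(o)"
```

```text
t 23.67 p [ 0.581  -0.1221  0.0754] r [-3.141 -0.    -0.079] F [-1.8  1.8  6.6] M [0.34 0.39 0.77] w 0.0138 q6 1.35
```

Call:
carry_out:
  deltas: "0 0 0 0 0 0.02 1; 0 0 0 0 0 0.04 1; 0 0 0 0 0 0.05 1; 0 0 0 0 0 0.05 1; 0 0 0 0 0 0.05 1; 0 0 0 0 0 0.05 1; 0 0 0 0 0 0.05 1; 0 0 0 0 0 0.05 1"

```text
time: 24.33
tool_pos: [0.5805, -0.122, 0.0753]
ee_rot: [-3.141, 0.001, -0.13]
wrist_force: [-3.3, 1.7, 5.9]
width: 0.0149
```

```bash
python3 -c "
from mv import *; from bench import robot; from h import *
o=robot.get_obs();show(o)"
```

```text
t 24.33 p [ 0.5805 -0.122   0.0753] r [-3.141e+00  1.000e-03 -1.300e-01] F [-3.3  1.7  5.9] M [0.35 0.65 0.71] w 0.0149 q6 1.4
```

Call:
carry_out:
  deltas: "0 0 0 0 0 0 0.9; 0 0 0 0 0 0 0.6; 0 0 0 0 0 0 0.6; 0 0 0 0 0 0 0.6; 0 0 0 0 0 0 0.6; 0 0 -15 0 0 0 0.6; 0 0 -30 0 0 0 0.6; 0 0 -50 0 0 0 0.6"

```text
time: 25.0
tool_pos: [0.5798, -0.1226, 0.1227]
ee_rot: [-3.141, 0.004, -0.133]
wrist_force: [0.4, 0.3, -0.7]
width: 0.0372
```

Call:
carry_out:
  deltas: "-20 0 0 0 0 0 0.6; -50 0 0 0 0 0 0.6; -90 10 -5 0 0 0 0.6; -125 40 -15 0 0 0 0.6; -145 80 -25 0 0 0 0.6; -160 120 -30 0 0 0 0.6; -170 150 -30 0 0 0 0.6; -170 150 -30 0 0 0 0.6"

```text
time: 25.67
tool_pos: [0.3894, -0.255, 0.1549]
ee_rot: [3.137, 0.0, -0.141]
wrist_force: [0.0, 0.7, -0.4]
width: 0.0376
```

```bash
python3 see.py 10;python3 rect.py t10 .014 .02;python3 edge.py t10 .020 -60 -20
python3 - <<'E'
import sys;sys.argv=["","8",".02"]
exec(open("blade.py").read().split("tag=sys")[0])
c=cloud(load("t10"));q=toclamp(c)
def f(n,ok): k=q[ok]; print(n,len(k),cv2.minAreaRect(k.astype(np.float32)) if len(k) else "")
f("handle",(abs(c[...,2]-.048)<.006)&(q[...,0]<-50)&(q[...,0]>-160)&(abs(q[...,1])<30))
f("wing",(abs(c[...,2]-.104)<.006)&(abs(q[...,0])<45)&(abs(q[...,1])<45))
E
```

```text
t 25.67 p [ 0.3894 -0.255   0.1549] r [ 3.137  0.    -0.141] F [ 0.   0.7 -0.4] M [0.06 0.02 0.02] w 0.0376 q6 1.01
tcp clamp [-166.1 -166. ] yawerr 0.0418
top gauge_handle 0.67 [ 0.4853 -0.098   0.0315] [-100.5    5.8]
top gauge_handle 0.33 [ 0.5832 -0.1248  0.0011] [ 0.7 -2.7]
top gauge_line 0.94 [ 0.559  -0.1181  0.0172] [-24.3  -0.6]
top mouth_edge 0.79 [ 0.5586 -0.121   0.0195] [-24.2  -3.5]
top mouth_edge 0.74 [ 0.5155 -0.4952  0.0095] [   1.5 -379.3]
scene gauge_handle 0.56 [ 0.4811 -0.1004  0.0352] [-104.1    2.7]
scene gauge_line 0.56 [ 0.5554 -0.1158  0.0114] [-28.3   1. ]
scene mouth_edge 0.95 [ 0.5573 -0.1177  0.0166] [-26.1  -0.5]
scene mouth_edge 0.92 [ 0.5122 -0.5049  0.0111] [ 1.000e-01 -3.894e+02]
x -58 lower -24.25 upper 16.75 g 0.8 -0.8
x -53 lower -23.25 upper 14.5 g 0.7 -0.9
x -48 lower -27.5 upper 17.75 g 0.8 -0.7
x -43 lower -13.75 upper 16.5 g 0.7 -0.9
x -38 lower -13.75 upper 15.0 g 0.8 -1.0
x -33 lower -14.75 upper 17.5 g 0.8 -0.8
x -28 lower -15.75 upper 14.25 g 1.5 -1.5
x -23 lower -15.75 upper 12.5 g 1.2 -1.6
red x -25.2 26.391052
handle 203 ((-95.97415161132812, 1.5591726303100586), (22.340368270874023, 69.65074920654297), 89.1789321899414)
wing 156 ((-0.2862529754638672, -0.053643226623535156), (59.61592102050781, 14.131585121154785), 13.5997314453125)
```

View pics/t10.png

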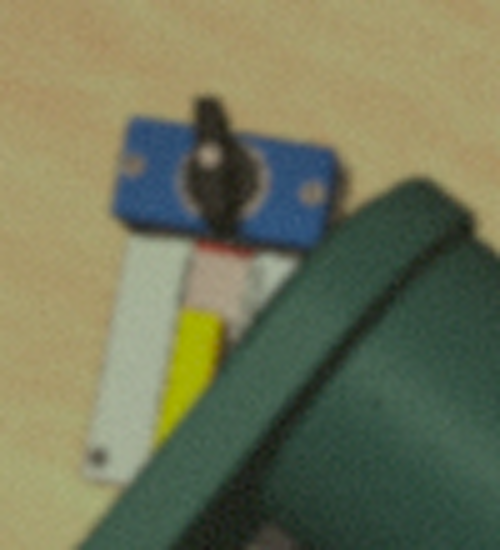

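View pics/s10.png

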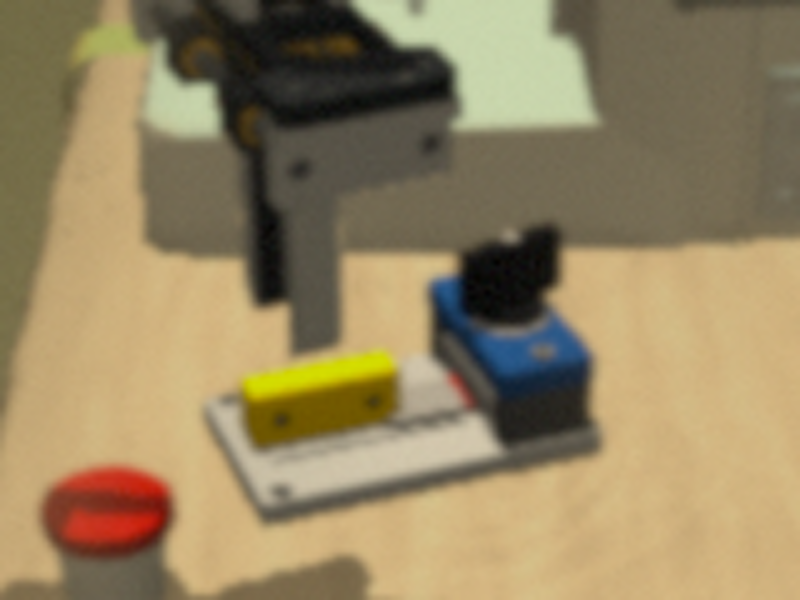

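```bash
python3 -c "
from mv import *; from bench import robot; from h import *
o=robot.get_obs();show(o);print(delta(o,.48,-.13,.13,.055),delta(o,.582,-.1223,.125,.055))"
```

```text
t 26.07 p [ 0.3933 -0.2479  0.1541] r [-3.141  0.    -0.13 ] F [ 0.4 -0.  -0.3] M [ 0.04 -0.01 -0.  ] w 0.0375 q6 1.02
(array([  70.8, -128.1,   24.1]), array([-0.   ,  0.   , -0.185])) (array([ 170.9, -148.9,   29.1]), array([-0.   ,  0.   , -0.185]))
```

Call:
carry_out:
  deltas: "15 -30 6 0 0 -0.03 0.5; 30 -62 12 0 0 -0.06 0.5; 50 -95 18 0 0 -0.1 0.5; 72 -122 24 0 0 -0.14 0.5; 105 -140 29 0 0 -0.17 0.5; 138 -148 29 0 0 -0.185 0.5; 165 -149 29 0 0 -0.185 0.5; 171 -149 29 0 0 -0.185 0.5"

```text
time: 26.73
tool_pos: [0.585, -0.1218, 0.124]
ee_rot: [-3.141, -0.0, 0.057]
wrist_force: [-0.2, 0.5, -0.7]
width: 0.0469
```

Call:
carry_out:
  deltas: "0 0 0 0 0 0 0.5; 0 0 0 0 0 0 0.5; 0 0 15 0 0 0 0.5; 0 0 30 0 0 0 0.5; 0 0 42 0 0 0 0.5; 0 0 50 0 0 0 0.5; 0 0 50 0 0 0 0.5; 0 0 50 0 0 0 0.5"

```text
time: 27.4
tool_pos: [0.5811, -0.1239, 0.0753]
ee_rot: [-3.141, 0.001, 0.052]
wrist_force: [-0.1, 0.0, 0.2]
width: 0.0471
```

```bash
python3 -c "
from mv import *; from bench import robot; from h import *
o=robot.get_obs();show(o);print(delta(o,.582,-.1223,.074,.055))"
```

```text
t 27.4 p [ 0.5811 -0.1239  0.0753] r [-3.141e+00  1.000e-03  5.200e-02] F [-0.1  0.   0.2] M [0.04 0.01 0.01] w 0.0471 q6 1.21
(array([ 1. , -1.6,  1.3]), array([-0.   ,  0.001, -0.003]))
```

Call:
carry_out:
  deltas: "1 -1.6 1 0 0 0 0.6; 1 -1.6 1 0 0 0 1; 1 -1.6 1 0 0 0 1; 1 -1.6 1 0 0 0 1; 1 -1.6 1 0 0 0 1; 1 -1.6 1 0 0 0 1; 1 -1.6 1 0 0 0 1; 1 -1.6 1 0 0 0 1"

```text
time: 28.07
tool_pos: [0.5829, -0.1219, 0.0747]
ee_rot: [-3.141, -0.001, 0.053]
wrist_force: [-0.2, 1.0, 2.1]
width: 0.0136
```

Call:
carry_out:
  deltas: "0 0 0 0 0 0 1; 0 0 0 0 0 0 1; 0 0 0 0 0 0.04 1; 0 0 0 0 0 0.08 1; 0 0 0 0 0 0.1 1; 0 0 0 0 0 0.1 1; 0 0 0 0 0 0.1 1; 0 0 0 0 0 0.1 1"

```text
time: 28.73
tool_pos: [0.583, -0.122, 0.0747]
ee_rot: [-3.141, -0.001, -0.046]
wrist_force: [-0.1, 3.0, 3.1]
width: 0.014
```

```bash
python3 -c "
from mv import *; from bench import robot; from h import *
o=robot.get_obs();show(o)"
```

```text
t 28.73 p [ 0.583  -0.122   0.0747] r [-3.141e+00 -1.000e-03 -4.600e-02] F [-0.1  3.   3.1] M [0.51 0.02 0.69] w 0.014 q6 1.32
```

Call:
carry_out:
  deltas: "0 0 0 0 0 0.02 1; 0 0 0 0 0 0.04 1; 0 0 0 0 0 0.04 1; 0 0 0 0 0 0.04 1; 0 0 0 0 0 0.04 1; 0 0 0 0 0 0.04 1; 0 0 0 0 0 0.04 1; 0 0 0 0 0 0.04 1"

```text
time: 29.4
tool_pos: [0.583, -0.122, 0.0747]
ee_rot: [-3.141, -0.001, -0.087]
wrist_force: [0.6, 4.7, 4.4]
width: 0.0144
```

```bash
python3 -c "
from mv import *; from bench import robot; from h import *
o=robot.get_obs();show(o)"
```

```text
t 29.4 p [ 0.583  -0.122   0.0747] r [-3.141e+00 -1.000e-03 -8.700e-02] F [0.6 4.7 4.4] M [ 0.72 -0.02  0.79] w 0.0144 q6 1.36
```

0.79 N m reached, no slip. Release and retreat.

Call:
carry_out:
  deltas: "0 0 0 0 0 0 0.9; 0 0 0 0 0 0 0.6; 0 0 0 0 0 0 0.6; 0 0 0 0 0 0 0.6; 0 0 0 0 0 0 0.6; 0 0 -15 0 0 0 0.6; 0 0 -30 0 0 0 0.6; 0 0 -50 0 0 0 0.6"

```text
time: 30.07
tool_pos: [0.5814, -0.1225, 0.1226]
ee_rot: [-3.142, 0.004, -0.088]
wrist_force: [-0.3, -0.2, -0.1]
width: 0.0372
```

Call:
carry_out:
  deltas: "-20 0 0 0 0 0 0.6; -50 0 0 0 0 0 0.6; -90 10 -5 0 0 0 0.6; -120 40 -15 0 0 0 0.6; -140 80 -25 0 0 0 0.6; -155 120 -30 0 0 0 0.6; -170 155 -30 0 0 0 0.6; -180 190 -30 0 0 0 0.6"

```text
time: 30.73
tool_pos: [0.3852, -0.2978, 0.1552]
ee_rot: [3.14, -0.001, -0.088]
wrist_force: [0.6, -0.3, 0.4]
width: 0.0376
```

Call:
carry_out:
  deltas: "-10 20 0 0 0 0 0.6; -25 50 0 0 0 0 0.6; -40 85 0 0 0 0 0.6; -50 120 0 0 0 0 0.6; -50 130 0 0 0 0 0.6; -50 130 0 0 0 0 0.6; -50 130 0 0 0 0 0.6; -50 130 0 0 0 0 0.6"

```text
time: 31.4
tool_pos: [0.3262, -0.4199, 0.1541]
ee_rot: [-3.141, 0.0, -0.086]
wrist_force: [0.5, 1.2, -0.5]
width: 0.0377
```

```bash
python3 see.py 11;python3 rect.py t11 .014 .02;python3 edge.py t11 .020 -60 -20
python3 - <<'E'
import sys;sys.argv=["","8",".02"]
exec(open("blade.py").read().split("tag=sys")[0])
c=cloud(load("t11"));q=toclamp(c)
def f(n,ok): k=q[ok]; print(n,len(k),cv2.minAreaRect(k.astype(np.float32)) if len(k) else "")
f("handle",(abs(c[...,2]-.048)<.006)&(q[...,0]<-50)&(q[...,0]>-160)&(abs(q[...,1])<30))
f("wing",(abs(c[...,2]-.104)<.006)&(abs(q[...,0])<45)&(abs(q[...,1])<45))
k=c[240:275,265:305].reshape(-1,3);k=k[(k[:,2]>.045)&(k[:,2]<.065)];print("cup",cv2.minAreaRect((k[:,:2]*1000).astype(np.float32)))
E
```

```text
t 31.4 p [ 0.3262 -0.4199  0.1541] r [-3.141  0.    -0.086] F [ 0.5  1.2 -0.5] M [ 0.05 -0.04 -0.06] w 0.0377 q6 0.64
tcp clamp [-198.3 -339.6] yawerr 0.0967
top gauge_handle 0.59 [ 0.484  -0.1017  0.0338] [-101.1    2. ]
top gauge_handle 0.55 [ 0.5552 -0.1165  0.0153] [-28.3   0.3]
top gauge_line 0.62 [ 0.5578 -0.1162  0.0132] [-25.9   1.1]
top mouth_edge 0.75 [ 0.5599 -0.1211  0.0193] [-22.9  -3.3]
top mouth_edge 0.57 [ 0.5153 -0.4941  0.0095] [   1.2 -378.2]
scene gauge_handle 0.74 [ 0.4789 -0.1049  0.0341] [-105.5   -2.1]
scene mouth_edge 0.87 [ 0.5119 -0.5042  0.0123] [-3.000e-01 -3.888e+02]
x -58 lower -12.0 upper 16.75 g 0.5 -0.6
x -53 lower -13.5 upper 17.0 g 0.5 -0.9
x -48 lower -14.75 upper 15.25 g 0.6 -0.7
x -43 lower -14.0 upper 15.25 g 0.6 -0.8
x -38 lower -13.75 upper 15.0 g 0.6 -1.0
x -33 lower -14.0 upper 16.0 g 0.8 -1.3
x -28 lower -16.0 upper 14.75 g 1.6 -1.7
x -23 lower -15.75 upper 14.75 g 1.2 -1.4
red x -25.22 25.344917
handle 302 ((-100.76301574707031, 1.6864681243896484), (22.243526458740234, 79.69638061523438), 89.61250305175781)
wing 157 ((-0.3913249969482422, -0.3209981918334961), (58.42894744873047, 14.131077766418457), 14.170056343078613)
cup ((342.853515625, -158.0100555419922), (58.54323959350586, 57.79589080810547), 88.78264617919922)
```

View pics/t11.png

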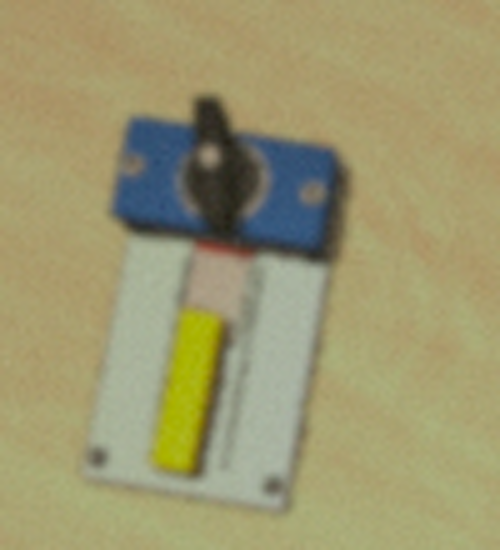

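View pics/s11.png

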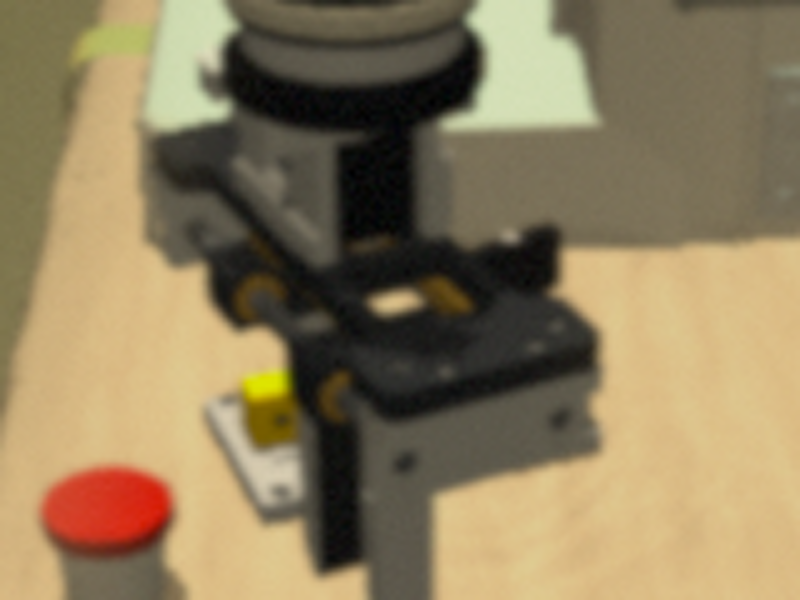

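```bash
python3 - <<'E'
import sys;sys.argv=["","top0",".014","-75","-28"]
exec(open("edge.py").read().split("xs,ys,im=rect(p,h,xa,xb,-30,30)")[0])
p=load("top0")
xs,ys,im=rect(p,.014,-135,-32,-26,26);g=im.mean(2);A=[];B=[];X=[]
for i in range(0,len(xs)-24,24):
    f=cv2.GaussianBlur(g[:,i:i+24].mean(1)[:,None],(1,9),2).ravel();a=abs(ys+18)<5;b=abs(ys-18)<5
    X.append(xs[i:i+24].mean());A.append(ys[a][f[a].argmin()]);B.append(ys[b][f[b].argmin()])
print(np.round(X),A,B,"slopes",np.polyfit(X,A,1),np.polyfit(X,B,1))
# yellow handle mask at t11 h=.048 and blade via depth
p=load("t11")
xs,ys,im=rect(p,.048,-145,-55,-20,20);m=(im[...,0]-im[...,2])>60;C0=[];XX=[]
for i in range(len(xs)):
    k=np.nonzero(m[:,i])[0]
    if len(k)>60: XX.append(xs[i]);C0.append(ys[k].mean())
print("handle",len(XX),min(XX),max(XX),np.polyfit(XX,C0,1),np.mean(C0))
xs,ys,im=rect(p,.020,-52,-24,-26,26);d=im[...,0]-im[...,1];M=[]
f=cv2.GaussianBlur(d,(41,13),0);
for x in(-45,-40,-35,-30,-26):
    i=abs(xs-x).argmin();th=(f[abs(ys)<8,i].mean()+f[abs(ys)>21,i].mean())/2;k=np.nonzero((f[:,i]>th)&(abs(ys)<20))[0];print(x,ys[k[0]],ys[k[-1]],(ys[k[0]]+ys[k[-1]])/2)
E
```

```text
[-132. -126. -120. -114. -108. -102.  -96.  -90.  -84.  -78.  -72.  -66.
  -60.  -54.  -48.  -42.  -36.] [np.float64(-19.25), np.float64(-19.25), np.float64(-19.0), np.float64(-18.5), np.float64(-18.75), np.float64(-19.0), np.float64(-19.25), np.float64(-19.0), np.float64(-19.5), np.float64(-19.0), np.float64(-19.25), np.float64(-19.25), np.float64(-18.5), np.float64(-19.25), np.float64(-19.25), np.float64(-19.5), np.float64(-19.0)] [np.float64(17.75), np.float64(18.0), np.float64(17.75), np.float64(18.0), np.float64(18.5), np.float64(18.0), np.float64(18.25), np.float64(17.75), np.float64(18.25), np.float64(17.75), np.float64(18.0), np.float64(17.25), np.float64(17.75), np.float64(18.25), np.float64(17.75), np.float64(17.5), np.float64(17.75)] slopes [-1.94035948e-03 -1.92514680e+01] [-3.26797386e-03  1.76221405e+01]
handle 320 -140.5 -60.75 [-0.00815752 -1.51733481] -0.696484375
-45 -14.5 15.75 0.625
-40 -13.75 15.5 0.875
-35 -14.75 15.75 0.5
-30 -15.0 15.25 0.125
-26 -15.0 14.5 -0.25
```

```bash
python3 -c "
from bench import robot
print(robot.close_job())"
```

```text
the job is handed in; nothing more can be done
None
```

The yellow-handled gauge is clamped in the larger blue bench clamp, and the job was handed in at about 31.5 s of the 64 s allowed.

**What I did:**
- **Loosening:** the knob gave counter-clockwise, against about 0.2 N m with no stop. I turned it 1.29 rad, measured from the wing's angle in the camera image.
- **Insertion:** I picked the gauge up by its handle, slid the blade flat into the gap and let it go.
- **Tightening:** I turned the knob back twice. The first time the fingers began to slip at about 0.77 N m. After a fresh grip, the second reached 0.79 N m without slipping. I then backed the arm well clear.

**Last checks, from the top camera:**
- **Red line:** within about 1 mm of the jaw's front edge. It measured −25.2 mm along the clamp's axis, against −25 mm by the drawing and about −25.8 mm for the bridge's front edge in the image.
- **Centring:** the blade and handle sit within about 1 mm of the middle of the guide lines.
- **Straightness:** the handle's outline is within about 0.5° of the guide lines. The blade-edge readings scatter enough to suggest up to about 1.5°.
- **Knob:** it rests about 0.24 rad from its start position, just past where the jaw meets the blade.
- **Red-lidded cup:** its position did not change (under 0.1 mm).

**Disagreements and gaps:**
- The trained networks' positions for the red line and the mouth edge disagreed with my image measurements by up to 7 mm, so I went by the images.
- The scene camera reads up to about 5 mm off from the top camera, so I measured everything in the top view.
- I did not pull on the gauge to test the grip.

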